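# Put the grooming brush away and snap the case shut

## Robot

A 6-joint arm with a two-finger parallel gripper is mounted at the origin on the work surface. World frame = base frame: x ahead of the robot, y to its left, z up, the work surface at z = 0. Lengths are in m, angles in rad, forces in N, time in s.
With the tool pointing down it reaches from about 0.425 to 0.95 m from the base axis. Payload 3.5 kg.
Tool frame: the origin (TCP) lies midway between the tips of the shut fingers; the grasp point (between the pads) lies 19 mm behind it (ctrl.tcp_to_grasp is the distance from the TCP to the grasp point, in m); z points along the fingers, x is the direction in which the jaws open and shut, and the axes are right-handed (so a half turn about z gives the same grasp; the last joint's range is limited). The gripper opens to 85 mm and grips with 20 to 120 N. Pads are 22 mm wide; open, the fingers measure 114 mm over their backs; the gripper's body (76 mm by 85 mm) begins 54 mm behind the grasp point. The pads swing forward as they close: fully open they stand 13 mm farther back than shut.
Start: joints at [1.168, 0.286, 1.577, -0, 1.279, -0.15], TCP at [0.169, 0.654, 0.231] pointing down, gripper open.
Joint ranges: [-2.77, 2.77], [-0.9, 2.22], [0.21, 2.48], [-1.53, 4.67], [0.24, 2.81], [-2.84, 2.84]. Speed limits (rad/s): [2.79, 2.79, 3.14, 3.14, 3.14, 3.14].

## Interface

Orientations are given as a unit quaternion [x, y, z, w].
In Python, from plant import ctrl, cams, workorder, spotter gives the robot as it stands. The module is installed in compiled form; this text tells all that it offers.
- The arm moves only by the tool send_rows, never from a script. Its argument "motion" is one flat list of numbers, 5 for each row, row after row: the shift along the tool's x, y, z in cm, then the turn about the tool's z in rad, then the finger opening in cm, from 0 to 8.54. In form: [tx, ty, tz, spin, gripper, tx, ty, tz, spin, gripper, ...]. A call has 1 to 12 rows; each row shifts and turns the pose as measured when the row begins, along the tool's axes as they then stand; what a row does not reach is not made up. A row lasts 1/10 s, in which the tool goes at most 50 mm and 8.59 degrees, less where a joint would pass 70% of its speed; a pose out of reach is approached as far as the arm can. A call is refused whole if a number of a shift passes 5 or a number of a turn 0.15, either way. A call with a gripper value outside its range is refused whole. The fingers move at their own pace and stop on an object; "grip_force" is the grip in N (left out, the last holds). Time passes only in rows, so rows that do not move let the fingers close. It gives the time, the measured TCP pose, the force and the opening at its end, in the units of the state.
- ctrl.get_state(): the state, without advancing time (a new reading comes with each control period).
- cams.read_camera(name): name is "scene" or "top" or "wrist"; returns (picture, depth): 384x512x3 uint8, red, green, blue; 384x512 float32, m along the optical axis (not along the pixel's ray), 0 where there is no reading.
- cams.camera_params(name): a dict with "fx", "fy", "cx", "cy" (pixels), "xyz" and "attitude" of the camera in the world; the wrist camera has in their place "mount" (4x4, takes a point from camera to tool coordinates, whose origin is the TCP and whose axes are the tool frame's). Camera axes: x right, y down, z forward; pixel columns grow to the right and rows downward; lengths in m; the calibration is good to about 2 mm. A picture is of the moment at which its call begins: read the wrist's pose just before it. camera_params takes no time and is no camera call.
- workorder.sign_off(): hands the job in, once; it reports no verdict.
Trained networks look in the newest picture that a camera, given by its name, has taken for a name from the list of things; names that differ only in an ending like _2 or _b are one class to them, and where a whole thing is asked for, a point or a joint stands for the part that bears it (a point fixed in the world has none). Each returns a list of dicts, best first, with "conf" (0 to 1); they miss things now and then, are a little off and sometimes report something else, mostly with a low value. They report only what shows in the picture. A call takes as long as a camera call. They do not tell look-alikes from the thing itself.
- spotter.trace(target, camera): "mask" (384x512 bool, what is visible of it) and "bbox" ([left, top, width, height] in pixels, round what is visible of it).
The state is a dict: "time": time; "qpos": joint angles; "dq": joint speeds; "joint_efforts": joint torques, N m; "eef_pos": TCP position; "tcp_rot": TCP orientation; "contact_force": force on the tool from outside, world axes, zero at the start; "wrist_torque": the same for the moment, N m; "opening": opening from 0.0 (shut) to 1.0 (fully open).
Only numpy, scipy, OpenCV 4.12 (cv2) and the standard library are available. Lean on these libraries where they do the work, as an engineer would, in place of code of your own. Each camera call takes 0.05 s, during which the arm holds its last target.

## Task

Set the yellow palm brush flat on the floor of the white storage case without dropping it in, then swing the grey lid fully shut without slamming it. Then press each of the four orange snap tabs around its rim until all are fully home. Leave the other things on the counter where they are.

Things in the scene. Friction and masses are not known exactly. Their poses are not given: they have to be found in the camera images.
- case: White open storage case fixed to the counter, 160 mm (x) by 210 mm (y), 60 mm high, walls 6 mm, floor 6 mm thick. Origin: centre of its underside on the counter; x points away from the robot to its back, y to its left, z up.
- rack_front (a point): Middle of the lower front wire of a chrome wire basket rack fixed behind the case (20 mm behind the back tabs' centres). Its front is 340 mm long in y and runs 140 to 195 mm above the counter; the rack reaches 127 mm further back. It leaves no room for a hand straight above the back tabs: press those with the tool tilted, fingers pointing forward under the rack, hand leaning back to the robot.
- lid (a joint): Hinge of the case's dark grey lid (rad): 0 = shut, about 1.6 to 1.95 at the start = open, standing up and leaning out over the case's left side; stop at 2.0. Stiff friction hinge: the lid stays where it is left and has to be pushed all the way (about 2 N at its free edge).
- lid_hinge (a point): Middle of the lid's hinge line, on the top of the case's left wall (60 mm above the counter); the hinge line runs along the case's x. Its frame turns with the lid; when shut it is parallel to the case's.
- lid_edge (a point): Middle of the lid's free edge, on its outer face (uppermost when shut), 210 mm from the hinge. The lid is 166 mm along the hinge by 216 mm, 10 mm thick; its outer face is 10 mm from the hinge plane and 70.5 mm above the counter when shut. Frame: z is the outward normal of the outer face, y points to the hinge, x along the hinge.
- brush: Loose yellow rubber palm brush, about 90 g: oblong base 90 mm (x) by 48 mm (y), 16 mm high, with a paler grip ridge 66 mm (x) by 22 mm (y) standing on it up to 42 mm above the counter. Origin: centre of its underside; z up. Pinch the ridge across y.
- blue_comb: Bystander: blue comb with a metal tooth strip, 100 x 36 mm, 12 mm high, loose. Origin: centre of its underside.
- pin_brush: Bystander: teal pin brush with a handle, 155 mm long, head 100 mm wide, 32 mm high, loose. Origin: underside, in the head.
- guard_a: Bystander: black clipper guard, 45 x 34 mm, 26 mm high, loose. Origin: centre of its underside.
- guard_b: Bystander: another black clipper guard, the same.
- lotion: Bystander: bottle with orange cap, 52 mm across, 130 mm high, loose. Origin: centre of its underside.
- jar: Bystander: clear jar with white lid, 68 mm across, 75 mm high, loose. Origin: centre of its underside.
- tab_front (a joint): Joint of the front (nearest the robot) snap tab (m): 0 = standing up (0 to 0.0015 at the start), 0.006 = pressed home. It moves straight into the lid (downward when the lid is shut). It is a tight catch: it takes about 8 N all the way and stays as far down as it was pressed, so press until it stops.
- tab_front_top (a point): Centre of the upper face of the front (nearest the robot) orange tab; the tab is 30 mm along the rim and 20 mm across it. Its top stands 8 mm proud of the lid when up, 2 mm when home. On the lid 68 mm in front of its middle.
- tab_right (a joint): Joint of the right-hand snap tab (m): 0 = standing up (0 to 0.0015 at the start), 0.006 = pressed home. It moves straight into the lid (downward when the lid is shut). It is a tight catch: it takes about 8 N all the way and stays as far down as it was pressed, so press until it stops.
- tab_right_top (a point): Centre of the upper face of the right-hand orange tab; the tab is 30 mm along the rim and 20 mm across it. Its top stands 8 mm proud of the lid when up, 2 mm when home. On the lid's free edge, 198 mm from the hinge line.
- tab_back_right (a joint): Joint of the back right snap tab (m): 0 = standing up (0 to 0.0015 at the start), 0.006 = pressed home. It moves straight into the lid (downward when the lid is shut). It is a tight catch: it takes about 8 N all the way and stays as far down as it was pressed, so press until it stops.
- tab_back_right_top (a point): Centre of the upper face of the back right orange tab; the tab is 30 mm along the rim and 20 mm across it. Its top stands 8 mm proud of the lid when up, 2 mm when home. 68 mm behind the lid's middle, 163 mm from the hinge line.
- tab_back_left (a joint): Joint of the back left snap tab (m): 0 = standing up (0 to 0.0015 at the start), 0.006 = pressed home. It moves straight into the lid (downward when the lid is shut). It is a tight catch: it takes about 8 N all the way and stays as far down as it was pressed, so press until it stops.
- tab_back_left_top (a point): Centre of the upper face of the back left orange tab; the tab is 30 mm along the rim and 20 mm across it. Its top stands 8 mm proud of the lid when up, 2 mm when home. 68 mm behind the lid's middle, 47 mm from the hinge line.
Things that resemble listed ones, but are neither listed nor needed, are in the scene too. What is meant by the brush is not blue, and is the smaller of those in its own colour.

How it is judged:
By the outcome, as a careful person would: the job done as asked, in the order asked, and still so for the second after the job is handed in, with the robot touching nothing.
It also fails if it takes over 72 s, if anything falls off the work surface, if the arm or the gripper's body presses on something with over 40 N, if the wrist force passes 120 N, or if a joint passes its speed limit or range.

## Working session

There is one attempt and no reset: what is moved stays moved. The work goes in short steps, Python scripts to look and compute and a tool call to move; the robot and the scene stay as the last step left them, time stands still between calls to the robot, and variables do not carry over. Pictures are saved under pics/ and viewed, and the job is handed in when it is done.

Besides the shell and the picture viewer there is one more tool, called after "Emit:" as a command line: name --argument value ..., lists and objects as JSON in quotes. send_rows: Moves the arm, as the interface text tells. Its arguments: {"type":"object","properties":{"motion":{"type":"array","items":{"type":"number"}},"grip_force":{"type":"number"}},"required":["motion"]}

```bash
mkdir -p pics; ls; python3 - <<'E'
from plant import ctrl,cams
import cv2
print(ctrl.get_state())
for n in("scene","top","wrist"):
    p,d=cams.read_camera(n); cv2.imwrite(f"pics/{n}0.png",p[:,:,::-1]); 
    import numpy as np; np.save(f"pics/{n}0.npy",d); print(n,cams.camera_params(n))
E
```

```text
pics
{'time': 0.0, 'qpos': array([ 1.16799012e+00,  2.87188145e-01,  1.57821101e+00, -1.41811606e-05,
        1.27863702e+00, -1.49965995e-01]), 'dq': array([ 0.00079841, -0.00072859, -0.00010022, -0.00090811, -0.00079311,
       -0.00040614]), 'joint_efforts': array([-1.11627567e-03, -4.05973327e+01, -2.92629915e+01, -2.18774794e-04,
        5.79262109e-03,  3.82080714e-06]), 'eef_pos': array([0.16853683, 0.65291723, 0.22991381]), 'tcp_rot': array([ 7.90616544e-01,  6.12310369e-01, -1.06356246e-03,  6.01307225e-04]), 'contact_force': array([-0.36389336, -0.42744703, -0.44301878]), 'wrist_torque': array([-0.01679309,  0.0192852 , -0.01474666]), 'opening': 0.9966800664572625}
scene {'fx': 453.91354704595307, 'fy': 453.91354704595307, 'cx': 251.99706257715434, 'cy': 190.48055096133947, 'xyz': array([1.18671892e+00, 1.05868600e-03, 1.13591968e+00]), 'attitude': array([ 0.69522518,  0.66127567, -0.20005545, -0.19837907])}
top {'fx': 482.06014415390416, 'fy': 482.06014415390416, 'cx': 259.51508247252116, 'cy': 195.4453045343771, 'xyz': array([3.97310531e-01, 1.01605793e-03, 1.53003309e+00]), 'attitude': array([-0.70293208,  0.70947354, -0.03801866,  0.03299041])}
wrist {'fx': 299.7137945581867, 'fy': 299.7137945581867, 'cx': 253.3407317123453, 'cy': 197.57800117636728, 'mount': array([[ 9.99998896e-01,  1.44501853e-03,  3.46647496e-04,
         1.49457933e-03],
       [-1.48027294e-03,  9.48163560e-01,  3.17779282e-01,
        -8.20292575e-02],
       [ 1.30518427e-04, -3.17779444e-01,  9.48164652e-01,
        -1.43128577e-01],
       [ 0.00000000e+00,  0.00000000e+00,  0.00000000e+00,
         1.00000000e+00]])}
```

View pics/scene0.png

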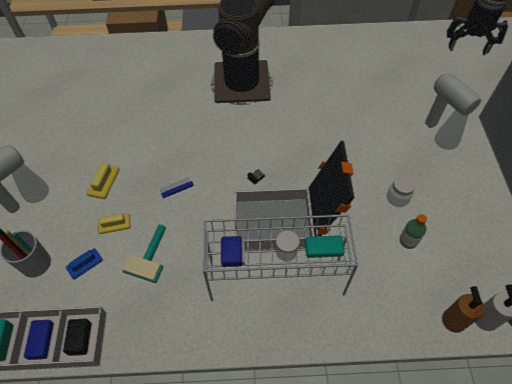

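View pics/top0.png

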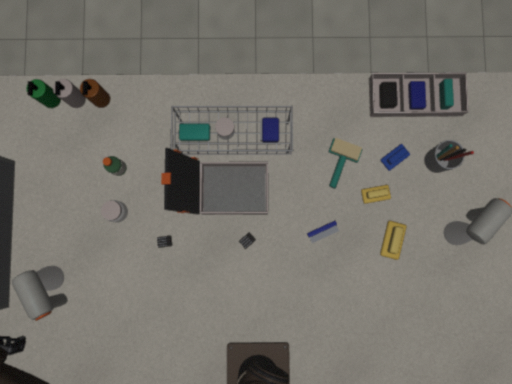

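View pics/wrist0.png

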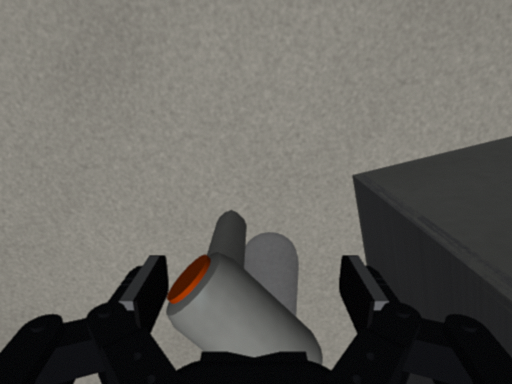

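```bash
cat > h.py <<'E'
from plant import ctrl,cams,spotter
import numpy as np,cv2
from scipy.spatial.transform import Rotation as R
def grab(n,save=None):
    s=ctrl.get_state(); p,d=cams.read_camera(n)
    if save: cv2.imwrite(f"pics/{save}.png",p[:,:,::-1])
    return s,p,d
def cloud(n,d,s=None):
    c=cams.camera_params(n); v,u=np.mgrid[:384,:512]
    P=np.stack([(u-c['cx'])/c['fx']*d,(v-c['cy'])/c['fy']*d,d],-1)
    if n=='wrist':
        M=c['mount']; P=P@M[:3,:3].T+M[:3,3]
        return P@R.from_quat(s['tcp_rot']).as_matrix().T+s['eef_pos']
    return P@R.from_quat(c['attitude']).as_matrix().T+c['xyz']
def tool():
    s=ctrl.get_state(); return s['eef_pos'],R.from_quat(s['tcp_rot']).as_matrix(),s
def rel(target):
    p,M,s=tool(); return M.T@(np.array(target)-p)*100
E
python3 - <<'E'
from h import *
for n in ("top","scene"):
    s,p,d=grab(n); C=cloud(n,d)
    print(n,"counter z",np.median(C[300,200:220,2]),C[300,200])
    for t in ("brush","case","lid","tab_front_top","guard_a","jar","lotion","blue_comb"):
        for r in spotter.trace(t,n)[:3]:
            m=r['mask']&(d>0); Q=C[m]
            if len(Q): print(t,round(r['conf'],2),r['bbox'],np.median(Q,0).round(3),np.percentile(Q,3,0).round(3),np.percentile(Q,97,0).round(3))
E
```

```text
top counter z 0.00043434453706070464 [0.2257458  0.17778503 0.00331859]
brush 0.79 [358.5, 182.3, 31.3, 22.8] [ 0.551 -0.376  0.018] [ 0.527 -0.42   0.001] [ 0.58  -0.336  0.046]
brush 0.75 [376.1, 143.1, 34.9, 29.5] [ 0.666 -0.438  0.018] [ 0.635 -0.481  0.003] [ 0.704 -0.401  0.047]
brush 0.71 [381.6, 221.9, 23.6, 35.7] [ 0.407 -0.42   0.024] [ 0.356 -0.459  0.013] [ 0.459 -0.393  0.057]
case 0.73 [162.7, 108.0, 129.8, 110.2] [0.61  0.134 0.076] [ 0.496 -0.061  0.   ] [0.773 0.24  0.261]
case 0.43 [159.8, 148.4, 41.8, 67.7] [0.571 0.211 0.185] [0.494 0.177 0.068] [0.652 0.242 0.266]
lid 0.74 [160.9, 147.7, 38.6, 66.4] [0.571 0.211 0.185] [0.494 0.177 0.067] [0.652 0.243 0.266]
guard_a 0.68 [240.6, 235.4, 14.9, 13.4] [0.41  0.03  0.014] [0.391 0.014 0.006] [0.429 0.049 0.029]
guard_a 0.53 [157.7, 236.8, 13.4, 10.8] [0.409 0.29  0.014] [0.393 0.268 0.004] [0.425 0.311 0.03 ]
jar 0.93 [102.1, 196.9, 26.8, 24.7] [0.502 0.43  0.073] [0.475 0.408 0.001] [0.531 0.466 0.081]
lotion 0.71 [102.7, 156.5, 24.5, 19.2] [0.638 0.428 0.086] [0.619 0.414 0.014] [0.663 0.453 0.132]
lotion 0.31 [162.
[... 711 characters left out ...]
5]
case 0.7 [198.4, 141.3, 159.0, 160.5] [0.65  0.109 0.144] [ 0.497 -0.101  0.003] [0.789 0.236 0.259]
case 0.35 [334.1, 204.1, 16.7, 9.9] [0.658 0.223 0.218] [0.655 0.209 0.202] [0.659 0.235 0.231]
lid 0.93 [304.9, 142.5, 49.4, 92.3] [0.582 0.21  0.187] [0.497 0.174 0.069] [0.659 0.24  0.265]
guard_a 0.6 [249.3, 170.9, 13.2, 12.6] [0.418 0.028 0.014] [0.394 0.007 0.004] [0.436 0.049 0.029]
jar 0.74 [384.0, 174.1, 34.0, 34.3] [0.52  0.431 0.064] [0.481 0.406 0.005] [0.539 0.464 0.078]
lotion 0.94 [399.1, 213.1, 29.4, 35.8] [0.657 0.428 0.08 ] [0.633 0.411 0.006] [0.671 0.454 0.131]
blue_comb 0.67 [162.2, 177.6, 31.3, 22.2] [ 0.438 -0.211  0.009] [ 0.41  -0.252  0.002] [ 0.466 -0.167  0.016]
```

```bash
python3 - <<'E'
from h import *
s,p,d=grab("top"); C=cloud("top",d)
H=C[:,:,2]; x0,x1,y0,y1=150,300,90,230
im=np.clip(H/0.5,0,1)*255
# crop, enlarge
a=cv2.resize(p[100:230,150:300,::-1],None,fx=4,fy=4,interpolation=0); b=cv2.resize(cv2.cvtColor(im[100:230,150:300].astype(np.uint8),8),None,fx=4,fy=4,interpolation=0)
cv2.imwrite("pics/crop1.png",a); cv2.imwrite("pics/crop2.png",b)
np.set_printoptions(linewidth=250)
for v in (170,180,190,200,205): print(v,[(u,*C[v,u].round(3)) for u in range(158,275,5)])
E
```

```text
170 [(158, np.float64(0.637), np.float64(0.314), np.float64(-0.002)), (163, np.float64(0.636), np.float64(0.298), np.float64(-0.001)), (168, np.float64(0.596), np.float64(0.234), np.float64(0.258)), (173, np.float64(0.599), np.float64(0.225), np.float64(0.235)), (178, np.float64(0.604), np.float64(0.217), np.float64(0.203)), (183, np.float64(0.609), np.float64(0.207), np.float64(0.173)), (188, np.float64(0.613), np.float64(0.198), np.float64(0.141)), (193, np.float64(0.619), np.float64(0.188), np.float64(0.107)), (198, np.float64(0.623), np.float64(0.176), np.float64(0.077)), (203, np.float64(0.632), np.float64(0.168), np.float64(0.017)), (208, np.float64(0.634), np.float64(0.153), np.float64(0.005)), (213, np.float64(0.634), np.float64(0.137), np.float64(0.008)), (218, np.float64(0.634), np.float64(0.121), np.float64(0.007)), (223, np.float64(0.634), np.float64(0.105), np.float64(0.006)), (228, np.float64(0.633), np.float64(0.089), np.float64(0.012)), (233, np.float64(0.633), np.float64(0.073), np.float64(0.009)), (238, np.float64(0.633), np.float64(0.057), np.float64(0.006)), (243,
[... 5898 characters left out ...]
(223, np.float64(0.522), np.float64(0.106), np.float64(0.001)), (228, np.float64(0.521), np.float64(0.089), np.float64(0.008)), (233, np.float64(0.521), np.float64(0.074), np.float64(0.007)), (238, np.float64(0.521), np.float64(0.058), np.float64(0.006)), (243, np.float64(0.521), np.float64(0.042), np.float64(-0.0)), (248, np.float64(0.521), np.float64(0.026), np.float64(0.001)), (253, np.float64(0.521), np.float64(0.01), np.float64(0.007)), (258, np.float64(0.52), np.float64(-0.005), np.float64(0.01)), (263, np.float64(0.52), np.float64(-0.021), np.float64(0.01)), (268, np.float64(0.521), np.float64(-0.037), np.float64(0.001)), (273, np.float64(0.52), np.float64(-0.053), np.float64(0.004))]
```

View pics/crop1.png

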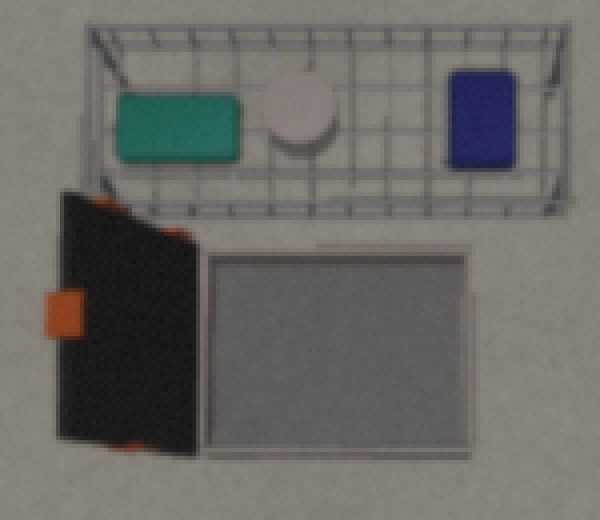

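```bash
python3 - <<'E'
from h import *
s,p,d=grab("top"); C=cloud("top",d)
# case/wall: points z in .05-.07 
m=(C[:,:,2]>.05)&(C[:,:,2]<.07)&(C[:,:,0]>.45)&(C[:,:,0]<.72)&(C[:,:,1]>-.06)&(C[:,:,1]<.2)
Q=C[m]; print(len(Q), np.percentile(Q,[2,50,98],0).round(3))
# lid plane
r=spotter.trace("lid","top")[0]; Q=C[r['mask']&(d>0)]; Q=Q[(Q[:,2]>.09)&(Q[:,2]<.24)]
# fit y = a + b z + c x
A=np.c_[np.ones(len(Q)),Q[:,2],Q[:,0]]; co=np.linalg.lstsq(A,Q[:,1],rcond=None)[0]; print("lid inner y=a+bz+cx",co)
# brush
for t in ([358,182,31,23],):
  b=(slice(180,208),slice(355,395)); Q=C[b].reshape(-1,3); col=p[b].reshape(-1,3).astype(int)
  yel=(col[:,0]-col[:,2]>40); k=Q[yel]; 
  rr=cv2.minAreaRect(k[(k[:,2]>.01)][:,:2].astype(np.float32)*1000); print("base",rr)
  k2=k[k[:,2]>.03]; print(len(k),len(k2)); print("ridge",cv2.minAreaRect(k2[:,:2].astype(np.float32)*1000),k2.mean(0),k2[:,2].max())
# rack
m=(C[:,:,2]>.12)&(C[:,:,2]<.23)&(C[:,:,0]>.6)&(C[:,:,0]<.85)&(C[:,:,1]<.18)&(C[:,:,1]>-.15)
Q=C[m]; print("rack",len(Q),np.percentile(Q,[1,3,50,98],0).round(3))
cv2.imwrite("pics/wb.png",cv2.resize(p[120:260,290:450,::-1],None,fx=4,fy=4))
p_,M,s=tool(); print(M.round(3))
E
```

```text
554 [[ 0.492 -0.034  0.053]
 [ 0.57   0.102  0.06 ]
 [ 0.651  0.178  0.069]]
lid inner y=a+bz+cx [0. 0. 0.]
base ((552.3602294921875, -378.2799072265625), (46.60258102416992, 89.35271453857422), 9.85248851776123)
410 150
ridge ((552.0602416992188, -377.0565490722656), (22.20770263671875, 65.93450164794922), 11.296616554260254) [ 0.55185032 -0.37705734  0.0413004 ] 0.04896969783437943
rack 2449 [[ 0.657 -0.103  0.138]
 [ 0.658 -0.101  0.14 ]
 [ 0.721  0.045  0.17 ]
 [ 0.788  0.175  0.208]]
[[ 0.25   0.968 -0.   ]
 [ 0.968 -0.25  -0.   ]
 [-0.     0.    -1.   ]]
```

Emit:
send_rows --motion '[0,0,-2,0.14,5,0,0,-2.5,0.14,5,0,0,-2.5,0.14,5,0,0,-2.5,0.14,5,0,0,-2.5,0.14,5,0,0,-2.5,0.14,5,0,0,-2.5,0.14,5,0,0,-2,0.15,5]'

```text
time: 2.0
eef_pos: [0.1682, 0.6522, 0.4219]
tcp_rot: [0.997, 0.074, -0.003, 0.005]
contact_force: [-0.7, 0.3, 0.3]
opening: 0.582
```

```bash
python3 - <<'E'
from h import *
p,M,s=tool(); print(p,M.round(3), np.degrees(np.arctan2(M[1,0],M[0,0])),s['time']); print(rel([.5,.1,.42]),rel([.552,-.377,.2]))
E
```

```text
[0.16824547 0.65220033 0.42188878] [[ 0.989  0.148 -0.005]
 [ 0.148 -0.989 -0.011]
 [-0.006  0.01  -1.   ]] 8.515021900541164 2.0
[24.63410088 59.52024566  0.63236678] [ 22.85015209 107.24160527  23.12279506]
```

Emit:
send_rows --motion '[1.9,4.5,0,0,5,1.9,4.5,0,0,5,1.9,4.5,0,0,5,1.9,4.5,0,0,5,1.9,4.5,0,0,5,1.9,4.5,0,0,5,1.9,4.5,0,0,5,1.9,4.5,0,0,5,1.9,4.5,0,0,5,1.9,4.5,0,0,5,1.9,4.5,0,0,5,1.9,4.5,0,0,5]'

```text
time: 3.2
eef_pos: [0.478, 0.1434, 0.4297]
tcp_rot: [0.997, 0.079, 0.003, 0.0]
contact_force: [0.1, 0.5, 0.5]
opening: 0.586
```

```bash
python3 - <<'E'
from h import *
p,M,s=tool(); print(p,M.round(3), np.degrees(np.arctan2(M[1,0],M[0,0])),s['time']); print(rel([.5,.1,.42]),rel([.552,-.377,.2]))
E
```

```text
[0.47795076 0.14344303 0.42968428] [[ 0.988  0.157  0.007]
 [ 0.157 -0.988 -0.   ]
 [ 0.006  0.001 -1.   ]] 9.03724597417208 3.2
[1.48884239 4.63538908 0.98439139] [-1.01113403 52.53028221 23.03341247]
```

Emit:
send_rows --motion '[0,4.8,1,0,5,0,4.8,2,0,5,0,4.8,2,0,5,0,4.8,2,0,5,0,4.8,2,0,5,0,4.8,2,0,5,0,4.8,2,0,5,0,4.8,2,0,5,0,4.8,2,0,5,0,4.8,2,0,5,-0.5,4,2,-0.02,5,0,0,0,0,5]'

```text
time: 4.4
eef_pos: [0.553, -0.3645, 0.2291]
tcp_rot: [0.996, 0.085, 0.009, 0.001]
contact_force: [-0.1, 0.7, -0.8]
opening: 0.587
```

```bash
python3 - <<'E'
from h import *
s,p,d=grab("wrist","w1"); C=cloud("wrist",d,s)
p_,M,_=tool(); print(p_,M.round(3), np.degrees(np.arctan2(M[1,0],M[0,0])),s['time'])
col=p.astype(int); yel=(col[:,:,0]-col[:,:,2]>40)&(d>0)&(C[:,:,1]<-.3)&(np.hypot(C[:,:,0]-.552,C[:,:,1]+.377)<.06)
k=C[yel]; 
for lo in (.012,.032):
    q=k[k[:,2]>lo]; print(len(q),cv2.minAreaRect(q[:,:2].astype(np.float32)*1000),q.mean(0),np.percentile(q[:,2],[50,98]))
print(rel([.552,-.377,.02]))
E
```

```text
[ 0.55371747 -0.36275854  0.23092558] [[ 0.985  0.171  0.02 ]
 [ 0.171 -0.985 -0.001]
 [ 0.019  0.004 -1.   ]] 9.823778209038663 4.4
2595 ((552.3594970703125, -376.60711669921875), (47.01205062866211, 87.8948745727539), 9.724492073059082) [ 0.55170755 -0.37198539  0.02629902] [0.01714272 0.04354994]
1022 ((552.5359497070312, -376.5663146972656), (21.398008346557617, 64.68183135986328), 9.939610481262207) [ 0.55252901 -0.37523882  0.04180596] [0.04217063 0.04382814]
[-0.81879547  1.29003005 21.08599218]
```

View pics/w1.png

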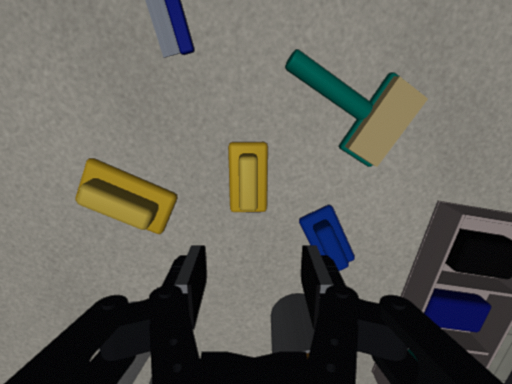

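Emit:
send_rows --motion '[-0.2,0.3,2,0,5,-0.2,0.3,3,0,5,-0.2,0.3,3,0,5,-0.2,0.3,3,0,5,0,0.1,2,0,5,0,0,1,0,5,0,0,0,0,5]'

```text
time: 5.15
eef_pos: [0.5571, -0.3728, 0.0976]
tcp_rot: [0.996, 0.088, 0.016, 0.005]
contact_force: [-0.1, -0.1, 0.1]
opening: 0.583
```

```bash
python3 - <<'E'
from h import *
p_,M,s=tool(); print(p_,M.round(3), np.degrees(np.arctan2(M[1,0],M[0,0])),s['time'],s['contact_force'])
print(rel([.5525,-.3766,.02]))
E
```

```text
[ 0.55710649 -0.37281533  0.09763322] [[ 0.984  0.175  0.032]
 [ 0.176 -0.984 -0.008]
 [ 0.03   0.014 -0.999]] 10.131868080440151 5.15 [-0.09420573 -0.10957312  0.0940435 ]
[-0.75653625  0.18645392  7.74709565]
```

Emit:
send_rows --motion '[-0.4,0.1,2,0,5,-0.3,0.1,2,0,5,0,0,1.5,0,5,0,0,1,0,5,0,0,0,0,5]'

```text
time: 5.65
eef_pos: [0.5588, -0.3777, 0.0406]
tcp_rot: [0.996, 0.09, 0.021, 0.011]
contact_force: [0.4, -0.1, 0.1]
opening: 0.586
```

```bash
python3 - <<'E'
from h import *
p_,M,s=tool(); print(p_,M.round(3), np.degrees(np.arctan2(M[1,0],M[0,0])),s['time'],s['contact_force'])
print(rel([.5525,-.3766,.02]))
E
```

```text
[ 0.55877024 -0.37765853  0.04059059] [[ 0.983  0.179  0.044]
 [ 0.179 -0.984 -0.018]
 [ 0.04   0.025 -0.999]] 10.348915100297763 5.65 [ 0.38213196 -0.05281769  0.08288541]
[-0.68023407 -0.26829578  2.02716251]
```

Emit:
send_rows --motion '[-0.5,-0.2,0,0,5,0,0,0,0,5]'

```text
time: 5.85
eef_pos: [0.5543, -0.3769, 0.0421]
tcp_rot: [0.996, 0.09, 0.022, 0.012]
contact_force: [0.4, -0.7, -0.7]
opening: 0.585
```

```bash
cat > st.py <<'E'
from h import *
import sys
p_,M,s=tool(); print(p_.round(4),M.round(3).tolist(),'yaw', np.degrees(np.arctan2(M[1,0],M[0,0])).round(2),s['time'],s['contact_force'].round(1),s['opening'],s['qpos'].round(3))
for a in sys.argv[1:]: print(a,rel(eval(a)).round(2))
E
python3 st.py [.5525,-.3766,.02]
```

```text
[ 0.5543 -0.3769  0.0421] [[0.983, 0.179, 0.046], [0.18, -0.983, -0.019], [0.042, 0.027, -0.999]] yaw 10.39 5.85 [ 0.4 -0.7 -0.7] 0.585122043124464 [-0.755  0.455  1.731  0.022  0.909 -0.949]
[.5525,-.3766,.02] [-0.26 -0.12  2.2 ]
```

Emit:
send_rows --motion '[-0.2,-0.1,1.2,0,5,-0.2,0,1.1,0,5,0,0,0,0,5]'

```text
time: 6.15
eef_pos: [0.5517, -0.378, 0.0192]
tcp_rot: [0.996, 0.09, 0.023, 0.013]
contact_force: [0.2, -0.4, -0.1]
opening: 0.589
```

```bash
python3 st.py [.5525,-.3766,.02]
```

```text
[ 0.5517 -0.378   0.0192] [[0.983, 0.179, 0.048], [0.18, -0.983, -0.022], [0.044, 0.03, -0.999]] yaw 10.38 6.15 [ 0.2 -0.4 -0.1] 0.5894336682001473 [-0.759  0.483  1.741  0.023  0.867 -0.954]
[.5525,-.3766,.02] [ 0.11 -0.12 -0.08]
```

Emit:
send_rows --motion '[0,0,0,0,1.2,0,0,0,0,1.2,0,0,0,0,1.2,0,0,0,0,1.2,0,0,0,0,1.2]' --grip_force 30

```text
time: 6.65
eef_pos: [0.5516, -0.3779, 0.0185]
tcp_rot: [0.996, 0.09, 0.023, 0.013]
contact_force: [1.1, 0.1, -0.4]
opening: 0.248
```

```bash
python3 st.py [.5525,-.3766,.02]
```

```text
[ 0.5516 -0.3779  0.0185] [[0.983, 0.179, 0.048], [0.18, -0.983, -0.021], [0.043, 0.029, -0.999]] yaw 10.36 6.65 [ 1.1  0.1 -0.4] 0.2484016846703881 [-0.759  0.484  1.741  0.023  0.867 -0.954]
[.5525,-.3766,.02] [ 0.12 -0.11 -0.14]
```

Emit:
send_rows --motion '[0,0,-1.5,0,1.2,0,0,-3,0,1.2,0,0,-3,0,1.2,0,0,-3,0,1.2,0,0,-2,0,1.2,0,0,0,0,1.2]'

```text
time: 7.25
eef_pos: [0.5452, -0.375, 0.1522]
tcp_rot: [0.996, 0.09, 0.023, 0.013]
contact_force: [0.3, -0.2, -1.6]
opening: 0.251
```

```bash
python3 st.py [.5715,.07,.14]
```

```text
[ 0.5452 -0.375   0.1522] [[0.983, 0.179, 0.049], [0.18, -0.983, -0.022], [0.044, 0.03, -0.999]] yaw 10.38 7.25 [ 0.3 -0.2 -1.6] 0.2510556207223926 [-0.762  0.301  1.709  0.02   1.081 -0.952]
[.5715,.07,.14] [ 10.54 -43.33   0.39]
```

Emit:
send_rows --motion '[0.6,-2.5,0,0.02,1.2,1,-4,0,0.02,1.2,1,-4,0,0.02,1.2,1,-4,0,0.02,1.2,1,-4,0,0.02,1.2,1,-4,0,0.02,1.2,0.9,-4,0,0.02,1.2,0.7,-4,0,0.02,1.2,0.5,-4,0,0.02,1.2,0.3,-3,0,0,1.2,0,-1.5,0,0,1.2,0,0,0,0,1.2]'

```text
time: 8.45
eef_pos: [0.5902, 0.0354, 0.1393]
tcp_rot: [1.0, -0.005, 0.021, 0.011]
contact_force: [-0.1, -0.7, -0.8]
opening: 0.251
```

```bash
python3 st.py [.5715,.07,.14] [.5715,.07,.03]; python3 -c "
from h import *
grab('wrist','w2')"
```

```text
[0.5902 0.0354 0.1393] [[0.999, -0.011, 0.043], [-0.01, -1.0, -0.022], [0.043, 0.022, -0.999]] yaw -0.6 8.45 [-0.1 -0.7 -0.8] 0.25116728718712766 [-0.104  0.175  1.887 -0.02   1.035 -0.083]
[.5715,.07,.14] [-1.9  -3.44 -0.22]
[.5715,.07,.03] [-2.38 -3.68 10.76]
```

View pics/w2.png

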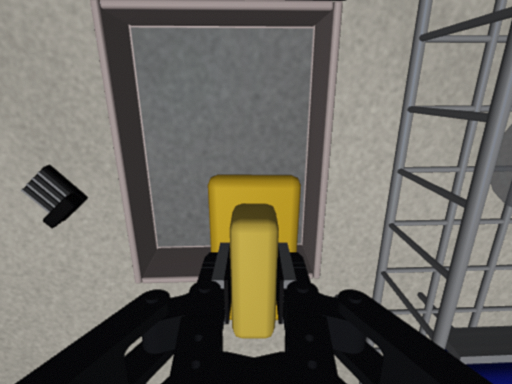

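Emit:
send_rows --motion '[-1,-2,0,0,1.2,-1,-1.6,1.5,0,1.2,-0.2,0,3,0,1.2,-0.2,0,2.5,0,1.2,0,0,1.5,0,1.2,0,0,0,0,1.2]'

```text
time: 9.1
eef_pos: [0.571, 0.0628, 0.0503]
tcp_rot: [1.0, -0.009, 0.023, 0.012]
contact_force: [-0.6, -0.0, 0.2]
opening: 0.252
```

```bash
python3 st.py [.5715,.07,.026]
```

```text
[0.571  0.0628 0.0503] [[0.999, -0.019, 0.045], [-0.018, -1.0, -0.025], [0.045, 0.024, -0.999]] yaw -1.01 9.1 [-0.6 -0.   0.2] 0.2522827732261242 [-0.057  0.266  1.968 -0.03   0.862 -0.02 ]
[.5715,.07,.026] [-0.07 -0.78  2.41]
```

Emit:
send_rows --motion '[0,-0.3,1,0,1.2,-0.1,0,0.7,0,1.2,0,0,0.3,0,1.2,0,0,0,0,1.2]'

```text
time: 9.5
eef_pos: [0.5735, 0.0638, 0.0313]
tcp_rot: [1.0, -0.01, 0.025, 0.013]
contact_force: [-0.7, -0.4, 0.3]
opening: 0.254
```

```bash
python3 st.py [.5715,.07,.0245]
```

```text
[0.5735 0.0638 0.0313] [[0.999, -0.021, 0.049], [-0.02, -0.999, -0.026], [0.05, 0.025, -0.998]] yaw -1.14 9.5 [-0.7 -0.4  0.3] 0.25373622110269445 [-0.055  0.3    1.968 -0.032  0.823 -0.014]
[.5715,.07,.0245] [-0.25 -0.64  0.65]
```

Lowering in small steps, watching the force.

Emit:
send_rows --motion '[-0.1,0,0.4,0,1.2,0,0,0.3,0,1.2,0,0,0,0,1.2]'

```text
time: 9.8
eef_pos: [0.574, 0.0637, 0.0252]
tcp_rot: [1.0, -0.01, 0.026, 0.013]
contact_force: [0.3, 0.0, -0.7]
opening: 0.248
```

```bash
python3 st.py [.5715,.07,.0245]
```

```text
[0.574  0.0637 0.0252] [[0.998, -0.021, 0.052], [-0.019, -0.999, -0.026], [0.053, 0.025, -0.998]] yaw -1.12 9.8 [ 0.3  0.  -0.7] 0.24800714028993512 [-0.055  0.31   1.97  -0.032  0.809 -0.013]
[.5715,.07,.0245] [-0.27 -0.63  0.04]
```

Emit:
send_rows --motion '[0,0,0.2,0,1.2,0,0,0.15,0,1.2]'

```text
time: 10.0
eef_pos: [0.5746, 0.0638, 0.0244]
tcp_rot: [1.0, -0.01, 0.025, 0.013]
contact_force: [-5.6, 0.4, 9.9]
opening: 0.253
```

```bash
python3 st.py
```

```text
[0.5746 0.0638 0.0244] [[0.999, -0.02, 0.05], [-0.019, -0.999, -0.026], [0.051, 0.025, -0.998]] yaw -1.09 10.0 [-5.6  0.4  9.9] 0.2529447624443864 [-0.055  0.313  1.967 -0.033  0.81  -0.013]
```

Contact with the floor (about 10 N). Release, then lift.

Emit:
send_rows --motion '[0,0,0,0,3,0,0,0,0,5,0,0,0,0,5,0,0,0,0,5,0,0,-1.5,0,5,0,0,-3,0,5,0,0,-4,0,5,0,0,-4,0,5,0,0,-4,0,5,0,0,0,0,5]'

```text
time: 11.0
eef_pos: [0.5658, 0.0684, 0.1995]
tcp_rot: [1.0, -0.01, 0.026, 0.013]
contact_force: [0.6, -0.2, 0.3]
opening: 0.586
```

```bash
python3 st.py; python3 - <<'E'
from h import *
s,p,d=grab("top"); C=cloud("top",d)
cv2.imwrite("pics/t3.png",cv2.resize(p[90:260,80:320,::-1],None,fx=3,fy=3))
s,p,d=grab("wrist","w3"); C=cloud("wrist",d,s)
col=p.astype(int); yel=(col[:,:,0]-col[:,:,2]>40)&(d>0)&(col[:,:,1]>90)
k=C[yel]; print(len(k),np.percentile(k,[2,50,98],0).round(3))
E
```

```text
[0.5658 0.0684 0.1995] [[0.998, -0.02, 0.052], [-0.019, -0.999, -0.026], [0.053, 0.025, -0.998]] yaw -1.08 11.0 [ 0.6 -0.2  0.3] 0.5857180137872152 [-0.047  0.058  1.898 -0.026  1.132 -0.017]
3272 [[0.553 0.024 0.019]
 [0.574 0.072 0.023]
 [0.598 0.108 0.05 ]]
```

View pics/w3.png

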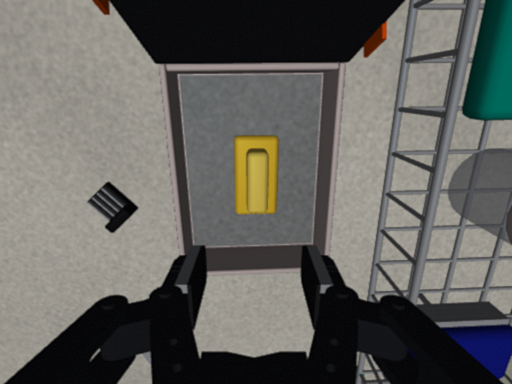

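View pics/t3.png

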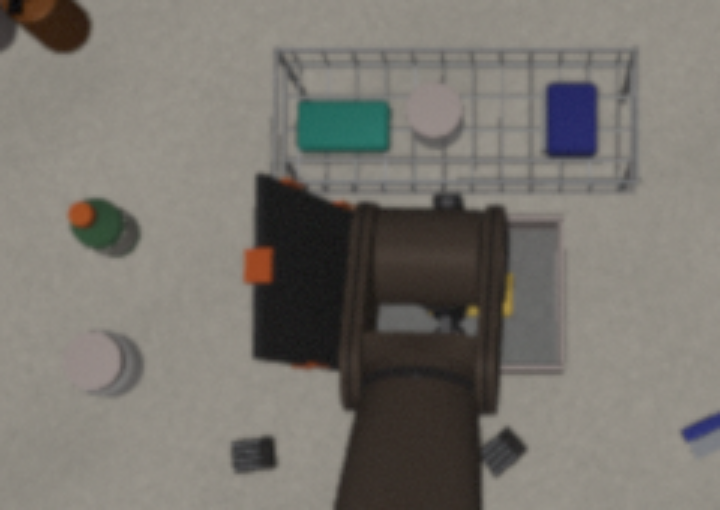

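Emit:
send_rows --motion '[0,0,-2.5,0,0,-0.5,0,-4.5,0,0,-0.5,0,-5,0,0,-0.5,-1,-4.5,0,0,-0.5,-3,-2,0,0,-0.5,-4,0,0,0,-0.5,-4.5,0,0,0,0,-4.5,0,0,0,0,-4.5,0,0,0,0,-3,0,0,0,0,0,0,0,0]'

```text
time: 12.2
eef_pos: [0.5232, 0.3254, 0.3569]
tcp_rot: [1.0, -0.013, 0.002, 0.015]
contact_force: [-0.0, -0.7, 0.1]
opening: 0.005
```

```bash
python3 st.py [.5265,.30,.225]
```

```text
[0.5232 0.3254 0.3569] [[1.0, -0.025, 0.004], [-0.025, -0.999, -0.029], [0.005, 0.029, -1.0]] yaw -1.44 12.2 [-0.  -0.7  0.1] 0.00453401582475517 [ 0.404  0.097  1.569 -0.029  1.483  0.431]
[.5265,.30,.225] [ 0.32  2.15 13.26]
```

Emit:
send_rows --motion '[0.1,0,2.5,0,0,0.1,0,4,0,0,0,0,4,0,0,0,0,2,0,0,0,0,0.5,0,0,0,0,0,0,0]'

```text
time: 12.8
eef_pos: [0.5227, 0.3168, 0.2146]
tcp_rot: [1.0, -0.013, -0.004, 0.019]
contact_force: [-0.1, 0.0, 0.2]
opening: -0.007
```

```bash
python3 st.py [.5265,.26,.225];  python3 - <<'E'
from h import *
s,p,d=grab("wrist","w4")
s,p,d=grab("scene"); cv2.imwrite("pics/s4.png",cv2.resize(p[60:320,180:460,::-1],None,fx=2.5,fy=2.2))
E
```

```text
[0.5227 0.3168 0.2146] [[1.0, -0.025, -0.008], [-0.025, -0.999, -0.037], [-0.007, 0.037, -0.999]] yaw -1.44 12.8 [-0.1  0.   0.2] -0.00743107492102335 [ 0.392  0.176  1.739 -0.033  1.248  0.428]
[.5265,.26,.225] [ 0.52  5.7  -0.83]
```

View pics/s4.png

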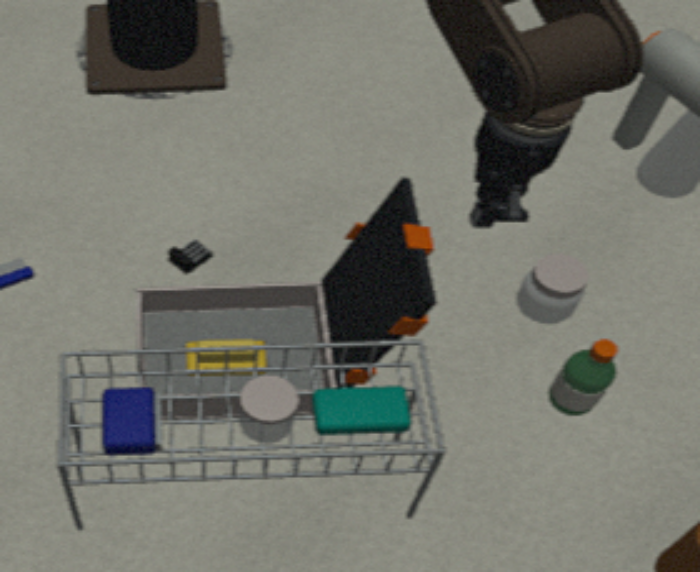

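Emit:
send_rows --motion '[0.2,2,-0.6,0,0,0.2,2.5,-0.3,0,0,0,1.5,0,0,0,0,1.5,0,0,0,0,1.5,0,0,0]'

```text
time: 13.4
eef_pos: [0.5292, 0.228, 0.2386]
tcp_rot: [1.0, -0.011, 0.005, 0.014]
contact_force: [0.4, 1.9, 1.9]
opening: -0.001
```

```bash
python3 st.py [.5265,.20,.225]
```

```text
[0.5292 0.228  0.2386] [[1.0, -0.022, 0.01], [-0.022, -0.999, -0.028], [0.011, 0.027, -1.0]] yaw -1.26 13.4 [0.4 1.9 1.9] -0.0013635027826571007 [ 0.244  0.065  1.816 -0.031  1.257  0.275]
[.5265,.20,.225] [-0.23  2.77  1.44]
```

Emit:
send_rows --motion '[0,2,0.6,0,0,0,2,0.5,0,0,0,2,0.3,0,0,0,2,0.3,0,0,0,1,0,0,0]'

```text
time: 13.9
eef_pos: [0.5291, 0.1344, 0.2296]
tcp_rot: [1.0, -0.011, 0.011, 0.011]
contact_force: [-0.1, 1.7, -0.6]
opening: 0.0
```

```bash
python3 st.py [.5265,.153,.2225]
```

```text
[0.5291 0.1344 0.2296] [[1.0, -0.022, 0.021], [-0.021, -1.0, -0.021], [0.021, 0.021, -1.0]] yaw -1.23 13.9 [-0.1  1.7 -0.6] 0.0004336413186827844 [ 0.073 -0.005  1.905 -0.024  1.223  0.103]
[.5265,.153,.2225] [-0.32 -1.87  0.66]
```

Emit:
send_rows --motion '[0,1.8,1.0,0,0,0,1.8,1.3,0,0,0,1.6,1.6,0,0,0,1.3,1.6,0,0,0,1.0,1.6,0,0]'

```text
time: 14.4
eef_pos: [0.5318, 0.0536, 0.1643]
tcp_rot: [1.0, -0.01, 0.016, 0.011]
contact_force: [-0.4, 0.8, -0.1]
opening: -0.002
```

```bash
python3 st.py [.5265,.048,.152]
```

```text
[0.5318 0.0536 0.1643] [[0.999, -0.021, 0.031], [-0.021, -1.0, -0.023], [0.032, 0.022, -0.999]] yaw -1.18 14.4 [-0.4  0.8 -0.1] -0.0016574006557029716 [-0.08   0.027  1.998 -0.023  1.084 -0.049]
[.5265,.048,.152] [-0.56  0.54  1.23]
```

Emit:
send_rows --motion '[-0.1,0.9,1.4,0,0,-0.1,0.7,1.4,0,0,-0.1,0.5,1.2,0,0,-0.1,0.4,1.2,0,0,0,0.3,1,0,0,0,0.1,0.8,0,0,0,0,0.6,0,0]'

```text
time: 15.1
eef_pos: [0.5287, 0.0198, 0.0827]
tcp_rot: [1.0, -0.011, 0.015, 0.012]
contact_force: [-0.4, -0.1, -0.3]
opening: -0.002
```

```bash
python3 st.py [.5265,.021,.0705]
```

```text
[0.5287 0.0198 0.0827] [[0.999, -0.022, 0.03], [-0.021, -1.0, -0.023], [0.03, 0.023, -0.999]] yaw -1.2 15.1 [-0.4 -0.1 -0.3] -0.0023655020222000897 [-0.146  0.129  2.059 -0.024  0.922 -0.11 ]
[.5265,.021,.0705] [-0.25 -0.15  1.21]
```

Emit:
send_rows --motion '[0,0,0.4,0,0,0,0,0.4,0,0,0,0,0.4,0,0]'

```text
time: 15.4
eef_pos: [0.5294, 0.02, 0.0702]
tcp_rot: [1.0, -0.01, 0.015, 0.011]
contact_force: [-8.3, 0.3, 27.5]
opening: 0.003
```

```bash
python3 st.py [.5265,.021,.0705]; python3 - <<'E'
from h import *
s,p,d=grab("scene"); cv2.imwrite("pics/s5.png",cv2.resize(p[60:320,180:460,::-1],None,fx=2.5,fy=2.2))
E
```

```text
[0.5294 0.02   0.0702] [[0.999, -0.021, 0.03], [-0.02, -1.0, -0.023], [0.03, 0.023, -0.999]] yaw -1.15 15.4 [-8.3  0.3 27.5] 0.0032953866150646485 [-0.145  0.15   2.062 -0.024  0.897 -0.11 ]
[.5265,.021,.0705] [-0.29 -0.1  -0.04]
```

View pics/s5.png

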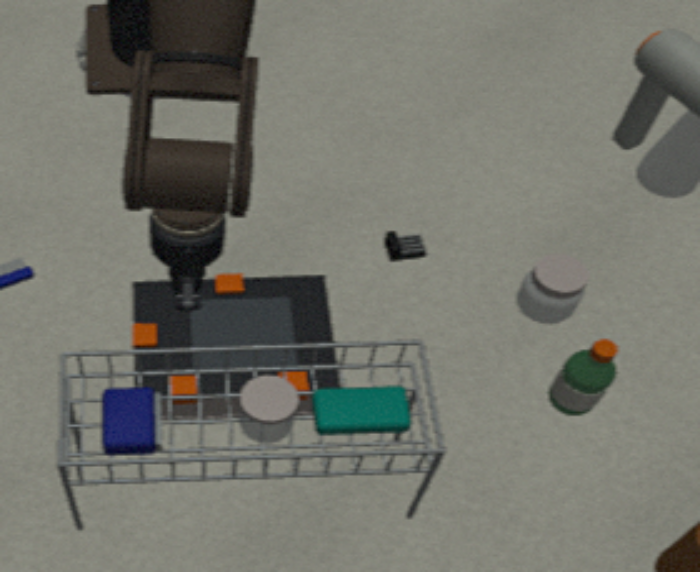

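Emit:
send_rows --motion '[0,0,-1,0,0,-1,0,-3,0,0,-1.5,0,-4,0,0,-1.5,0,-4,0,0,-1.5,0,-3,0,0,-1,0,-1,0,0,0,0,0,0,0]'

```text
time: 16.15
eef_pos: [0.459, 0.0257, 0.2398]
tcp_rot: [1.0, -0.009, 0.019, 0.012]
contact_force: [-0.5, 0.5, 0.3]
opening: -0.005
```

```bash
python3 st.py; python3 - <<'E'
from h import *
s,p,d=grab("wrist","w6"); C=cloud("wrist",d,s)
s2,p2,d2=grab("scene"); C2=cloud("scene",d2)
s3,p3,d3=grab("top"); C3=cloud("top",d3)
for n,p,d,C in (("w",p,d,C),("s",p2,d2,C2),("t",p3,d3,C3)):
    c=p.astype(int); m=((c[:,:,0]-c[:,:,1]>70)&(c[:,:,0]>110)&(d>0)&(C[:,:,0]>.45)&(C[:,:,0]<.7)&(C[:,:,1]>-.08)&(C[:,:,1]<.22)&(C[:,:,2]>.06)&(C[:,:,2]<.1)).astype(np.uint8)
    k,L,S,_=cv2.connectedComponentsWithStats(m)
    for i in range(1,k):
        if S[i,4]>12:
            Q=C[L==i]; q=Q[Q[:,2]>np.median(Q[:,2])-.004]; lo,hi=np.percentile(q,[3,97],0); print(n,S[i],((lo+hi)/2).round(4),(hi-lo).round(3),"ztop",np.median(q[:,2]).round(4))
    g=(C[:,:,0]>.5)&(C[:,:,0]<.64)&(C[:,:,1]>-.02)&(C[:,:,1]<.16)&(C[:,:,2]>.055)&(C[:,:,2]<.09)&(np.ptp(c,axis=2)<40)&(d>0)
    Q=C[g]
    if len(Q)>50: co=np.linalg.lstsq(np.c_[np.ones(len(Q)),Q[:,:2]-[.57,.07]],Q[:,2],rcond=None)[0]; print(n,"lid plane",co,len(Q))
E
```

```text
[0.459  0.0257 0.2398] [[0.999, -0.019, 0.037], [-0.018, -1.0, -0.024], [0.037, 0.024, -0.999]] yaw -1.06 16.15 [-0.5  0.5  0.3] -0.004973360529080709 [-0.155 -0.236  2.094 -0.019  1.243 -0.131]
w [422  50  34  35 931] [0.6431 0.1288 0.0778] [0.025 0.028 0.003] ztop 0.078
w [275 116  27  32 795] [0.5007 0.0718 0.0779] [0.024 0.028 0.003] ztop 0.0782
w [404 171  29  27 641] [0.6424 0.0133 0.0786] [0.024 0.028 0.003] ztop 0.079
w [335 207  29  22 582] [ 0.571  -0.0244  0.0786] [0.028 0.024 0.003] ztop 0.0787
w lid plane [0.07143444 0.00187731 0.00010682] 22988
s [267 185  10   7  66] [0.5018 0.0695 0.0781] [0.021 0.024 0.006] ztop 0.0783
s [234 207   8  10  71] [ 0.5728 -0.0268  0.0785] [0.027 0.019 0.006] ztop 0.0791
s [295 229   8   8  49] [0.6434 0.1304 0.0782] [0.023 0.016 0.007] ztop 0.0777
s [249 231   9   8  72] [0.6438 0.0116 0.0787] [0.022 0.021 0.007] ztop 0.0784
s lid plane [0.07104313 0.0031293  0.00138599] 2422
t [210 160   9   8  68] [0.6426 0.1275 0.0784] [0.021 0.024 0.008] ztop 0.0786
t [248 160   9   8  67] [0.6414 0.0119 0.081 ] [0.022 0.024 0.009] ztop 0.0805
t [261 182   8   9  65] [ 0.5721 -0.0263  0.08  ] [0.024 0.02  0.01 ] ztop 0.0791
t lid plane [ 0.07110533 -0.0038485   0.00167422] 2113
```

View pics/w6.png

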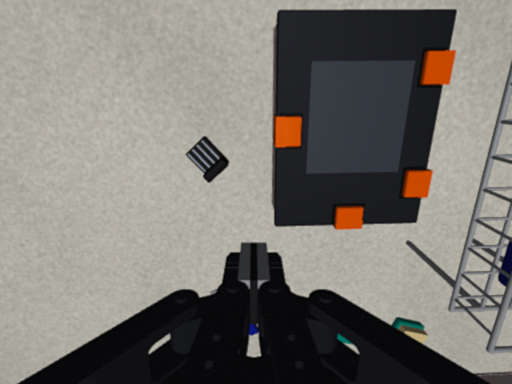

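```bash
python3 st.py [.572,-.025,.1]
```

```text
[0.4587 0.0256 0.2365] [[0.999, -0.019, 0.031], [-0.019, -1.0, -0.023], [0.031, 0.023, -0.999]] yaw -1.08 16.3 [ 0.3 -0.8 -0.6] -0.0008616685037400915 [-0.156 -0.23   2.096 -0.019  1.242 -0.13 ]
[.572,-.025,.1] [10.99  4.53 14.11]
```

Emit:
send_rows --motion '[2,0.8,1.5,0,0,3,1.2,3,0,0,3,1.2,3.5,0,0,2,0.8,3,0,0,0.8,0.3,1.5,0,0,0,0,0,0,0]'

```text
time: 16.9
eef_pos: [0.5726, -0.0235, 0.1027]
tcp_rot: [1.0, -0.009, 0.011, 0.01]
contact_force: [-0.6, 0.0, 0.3]
opening: -0.004
```

```bash
python3 st.py [.572,-.025,.0725]
```

```text
[ 0.5726 -0.0235  0.1027] [[1.0, -0.019, 0.021], [-0.018, -1.0, -0.021], [0.021, 0.02, -1.0]] yaw -1.06 16.9 [-0.6  0.   0.3] -0.004461585291517823 [-0.211  0.194  1.94  -0.019  0.983 -0.182]
[.572,-.025,.0725] [-0.12  0.09  3.02]
```

Emit:
send_rows --motion '[0,0,1.2,0,0,0,0,1,0,0,0,0,0.5,0,0,0,0,0.4,0,0,0,0,0.4,0,0]'

```text
time: 17.4
eef_pos: [0.5733, -0.0238, 0.0721]
tcp_rot: [1.0, -0.008, 0.009, 0.011]
contact_force: [-11.3, 1.2, 25.6]
opening: 0.005
```

```bash
python3 st.py [.572,-.025,.0725]
```

```text
[ 0.5733 -0.0238  0.0721] [[1.0, -0.017, 0.017], [-0.016, -1.0, -0.021], [0.018, 0.021, -1.0]] yaw -0.93 17.4 [-11.3   1.2  25.6] 0.004666164128297262 [-0.211  0.242  1.948 -0.022  0.93  -0.181]
[.572,-.025,.0725] [-0.12  0.13 -0.04]
```

Emit:
send_rows --motion '[0,0,0.3,0,0,0,0,0.2,0,0]'

```text
time: 17.6
eef_pos: [0.5734, -0.0237, 0.0726]
tcp_rot: [1.0, -0.007, 0.009, 0.011]
contact_force: [-1.7, 0.3, 1.6]
opening: 0.003
```

Emit:
send_rows --motion '[0,0,-1,0,0,0,0,-2,0,0,0,0,-1,0,0,0,0,0,0,0]'

```text
time: 18.0
eef_pos: [0.5725, -0.0218, 0.1168]
tcp_rot: [1.0, -0.007, 0.011, 0.012]
contact_force: [0.4, -0.2, -0.0]
opening: -0.001
```

```bash
python3 st.py [.503,.071,.1]
```

```text
[ 0.5725 -0.0218  0.1168] [[1.0, -0.014, 0.022], [-0.013, -1.0, -0.023], [0.022, 0.023, -0.999]] yaw -0.77 18.0 [ 0.4 -0.2 -0. ] -0.0011998195263781572 [-0.207  0.175  1.933 -0.022  1.008 -0.182]
[.503,.071,.1] [-7.11 -9.22  1.31]
```

Emit:
send_rows --motion '[-1.8,-2.2,0,0,0,-2,-2.6,0.2,0,0,-2,-2.6,0.2,0,0,-1.3,-1.6,0.2,0,0,0,-0.2,0,0,0,0,0,0,0,0]'

```text
time: 18.6
eef_pos: [0.5007, 0.0732, 0.1058]
tcp_rot: [1.0, -0.008, 0.012, 0.012]
contact_force: [-0.2, -0.4, 0.9]
opening: -0.002
```

```bash
python3 st.py [.503,.071,.0725]
```

```text
[0.5007 0.0732 0.1058] [[1.0, -0.015, 0.024], [-0.015, -1.0, -0.024], [0.025, 0.024, -0.999]] yaw -0.84 18.6 [-0.2 -0.4  0.9] -0.0016900579278431463 [-0.044  0.047  2.097 -0.028  0.972 -0.014]
[.503,.071,.0725] [0.15 0.14 3.34]
```

Emit:
send_rows --motion '[0.1,0.1,1.4,0,0,0,0,1.1,0,0,0,0,0.5,0,0,0,0,0.4,0,0,0,0,0.4,0,0]'

```text
time: 19.1
eef_pos: [0.5054, 0.07, 0.0719]
tcp_rot: [1.0, -0.01, 0.008, 0.01]
contact_force: [-20.4, 2.7, 44.8]
opening: 0.003
```

```bash
python3 st.py [.503,.071,.0725]
```

```text
[0.5054 0.07   0.0719] [[1.0, -0.021, 0.016], [-0.02, -1.0, -0.021], [0.017, 0.02, -1.0]] yaw -1.17 19.1 [-20.4   2.7  44.8] 0.0026415663779533684 [-0.052  0.114  2.098 -0.025  0.912 -0.016]
[.503,.071,.0725] [-0.24 -0.1  -0.06]
```

Emit:
send_rows --motion '[0,0,-1,0,0,0,0,-2.5,0,4,0,0,-3,0,8.54,0,0,-2,0,8.54,0,0,0,0,8.54,0,0,0,0,8.54]'

```text
time: 19.7
eef_pos: [0.5058, 0.0684, 0.1571]
tcp_rot: [1.0, -0.013, 0.006, 0.01]
contact_force: [-0.2, -0.5, -0.5]
opening: 0.847
```

```bash
python3 st.py; python3 - <<'E'
from h import *
s,p,d=grab("wrist","w7"); c=cams.camera_params("wrist"); v,u=np.mgrid[:384,:512]
P=np.stack([(u-c['cx'])/c['fx']*d,(v-c['cy'])/c['fy']*d,d],-1); M=c['mount']; T=P@M[:3,:3].T+M[:3,3]
m=(d>0)&(np.abs(T[:,:,1])<.06)&(T[:,:,2]<.01)&(T[:,:,2]>-.14)&(np.abs(T[:,:,0])<.12)
Q=T[m]; print(len(Q))
for z in np.arange(-.13,.01,.01):
    q=Q[(Q[:,2]>=z)&(Q[:,2]<z+.01)]
    for sg in (1,-1):
        r=q[q[:,0]*sg>.0]
        if len(r)>3: print(round(z,2),sg,len(r),"x",np.percentile(r[:,0],[2,50,98]).round(3),"y",np.percentile(r[:,1],[2,98]).round(3))
s,p,d=grab("scene"); cv2.imwrite("pics/s7.png",cv2.resize(p[60:320,180:460,::-1],None,fx=2.5,fy=2.2))
E
```

```text
[0.5058 0.0684 0.1571] [[1.0, -0.026, 0.012], [-0.026, -0.999, -0.021], [0.013, 0.021, -1.0]] yaw -1.46 19.7 [-0.2 -0.5 -0.5] 0.8470779205484159 [-0.054 -0.008  2.047 -0.023  1.089 -0.018]
30987
-0.1 1 24 x [0.013 0.017 0.027] y [-0.022 -0.019]
-0.1 -1 22 x [-0.026 -0.016 -0.013] y [-0.021 -0.019]
-0.09 1 3809 x [0.001 0.024 0.066] y [-0.019 -0.011]
-0.09 -1 3707 x [-0.066 -0.024 -0.001] y [-0.019 -0.011]
-0.08 1 3729 x [0.002 0.033 0.067] y [-0.019 -0.009]
-0.08 -1 3762 x [-0.067 -0.033 -0.002] y [-0.019 -0.008]
-0.07 1 4270 x [0.034 0.056 0.067] y [-0.015  0.008]
-0.07 -1 4273 x [-0.067 -0.056 -0.034] y [-0.015  0.008]
-0.06 1 1334 x [0.036 0.048 0.066] y [-0.015 -0.008]
-0.06 -1 1357 x [-0.066 -0.048 -0.035] y [-0.015 -0.008]
-0.05 1 695 x [0.036 0.038 0.048] y [-0.014  0.006]
-0.05 -1 694 x [-0.048 -0.037 -0.036] y [-0.014  0.005]
-0.04 1 706 x [0.036 0.037 0.049] y [-0.013  0.008]
-0.04 -1 705 x [-0.049 -0.037 -0.036] y [-0.013  0.009]
-0.03 1 567 x [0.036 0.037 0.05 ] y [-0.013  0.008]
-0.03 -1 570 x [-0.049 -0.037 -0.036] y [-0.013  0.008]
-0.02 1 363 x [0.036 0.036 0.048] y [-0.013  0.008]
-0.02 -1 366 x [-0.048 -0.036 -0.036] y [-0.013  0.009]
-0.01 1 15 x [0.036 0.036 0.037] y [-0.009  0.006]
-0.01 -1 19 x [-0.036 -0.036 -0.036] y [-0.009  0.006]
```

View pics/w7.png

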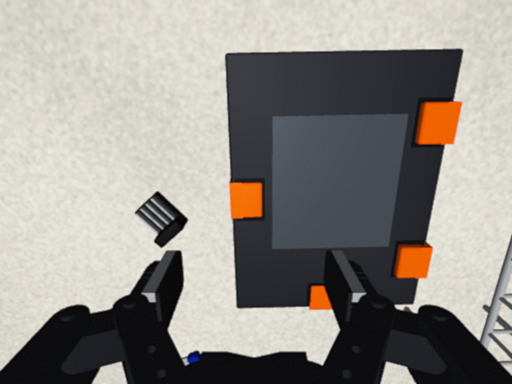

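View pics/s7.png

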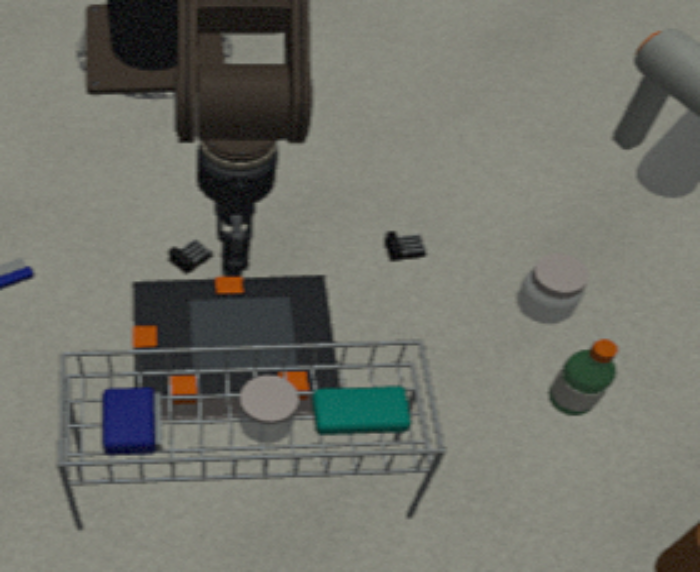

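```bash
python3 st.py [.58,-.035,.16]
```

```text
[0.5055 0.0685 0.1566] [[1.0, -0.026, 0.011], [-0.025, -0.999, -0.021], [0.012, 0.021, -1.0]] yaw -1.45 19.8 [ 0.3 -1.3 -0.6] 0.9928635550853097 [-0.054 -0.007  2.048 -0.023  1.089 -0.018]
[.58,-.035,.16] [ 7.72 10.17 -0.04]
```

Emit:
send_rows --motion '[1.5,2,0,-0.02,3,2,3,0,0,3,2,3,0,0,3,1.5,2,0,0,3,0.3,0.2,0,0,3,0,0,0,0,3]'

```text
time: 20.4
eef_pos: [0.5745, -0.0365, 0.1474]
tcp_rot: [1.0, -0.002, -0.003, 0.008]
contact_force: [0.1, 0.2, -0.4]
opening: 0.354
```

```bash
python3 st.py; python3 - <<'E'
from h import *
s,p,d=grab("wrist","w8"); c=cams.camera_params("wrist"); v,u=np.mgrid[:384,:512]
np.savez("pics/w8.npz",p=p,d=d)
P=np.stack([(u-c['cx'])/c['fx']*d,(v-c['cy'])/c['fy']*d,d],-1); M=c['mount']; T=P@M[:3,:3].T+M[:3,3]
m=(d>0)&(np.abs(T[:,:,1])<.06)&(T[:,:,2]<.01)&(T[:,:,2]>-.14)&(np.abs(T[:,:,0])<.12)
Q=T[m]
for z in np.arange(-.1,.01,.01):
    q=Q[(Q[:,2]>=z)&(Q[:,2]<z+.01)]; r=q[q[:,0]>0]
    if len(r)>3: print(round(z,2),len(r),"x",np.percentile(r[:,0],[1,50,99]).round(3),"y",np.percentile(r[:,1],[2,98]).round(3))
C=cloud("wrist",d,s); cc=p.astype(int)
m=((cc[:,:,0]-cc[:,:,1]>70)&(cc[:,:,0]>110)&(d>0)).astype(np.uint8)
k,L,S,_=cv2.connectedComponentsWithStats(m)
for i in range(1,k):
    if S[i,4]>50:
        Q=C[L==i]; zt=np.median(Q[:,2]); t=Q[Q[:,2]>zt-.002]; print(S[i],np.percentile(t,[1,50,99],0).round(4).tolist())
E
```

```text
[ 0.5745 -0.0365  0.1474] [[1.0, -0.003, -0.007], [-0.004, -1.0, -0.017], [-0.007, 0.017, -1.0]] yaw -0.21 20.4 [ 0.1  0.2 -0.4] 0.3537993405853857 [-0.232  0.157  1.891 -0.02   1.096 -0.219]
-0.1 10 x [0.011 0.015 0.02 ] y [-0.02  -0.019]
-0.09 3307 x [0.001 0.018 0.06 ] y [-0.019 -0.011]
-0.08 4025 x [0.001 0.043 0.058] y [-0.019 -0.002]
-0.07 2313 x [0.014 0.042 0.053] y [-0.019  0.009]
-0.06 3322 x [0.016 0.037 0.05 ] y [-0.015  0.008]
-0.05 4066 x [0.017 0.083 0.086] y [-0.058  0.014]
-0.04 1002 x [0.015 0.02  0.086] y [-0.037  0.02 ]
-0.03 2107 x [0.015 0.116 0.12 ] y [-0.037  0.024]
-0.02 1412 x [0.015 0.116 0.12 ] y [-0.037  0.024]
-0.01 553 x [0.015 0.084 0.119] y [-0.049  0.02 ]
-0.0 4053 x [0.082 0.101 0.119] y [-0.057  0.049]
[ 119   30   44   51 1943] [[0.4882, 0.0571, 0.0712], [0.5006, 0.0718, 0.0729], [0.5133, 0.086, 0.0745]]
[ 330  124   43   45 1635] [[0.6297, -0.0018, 0.0771], [0.6425, 0.0134, 0.0788], [0.6553, 0.0272, 0.0804]]
[ 230  179   40   32 1245] [[0.5563, -0.0377, 0.0713], [0.5709, -0.0249, 0.0729], [0.5855, -0.0127, 0.0743]]
```

View pics/w8.png

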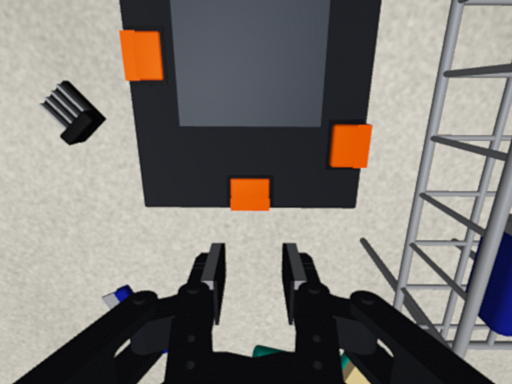

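```bash
python3 - <<'E'
from h import *
c=cams.camera_params("wrist"); v,u=np.mgrid[:384,:512]; M=c['mount']
for nm in("0","8"):
    d=np.load("pics/wrist0.npy") if nm=="0" else np.load("pics/w8.npz")['d']
    P=np.stack([(u-c['cx'])/c['fx']*d,(v-c['cy'])/c['fy']*d,d],-1); T=P@M[:3,:3].T+M[:3,3]
    m=(d>0)&(np.abs(T[:,:,1])<.03)&(T[:,:,2]<.01)&(T[:,:,2]>-.14)&(np.abs(T[:,:,0])<.1)&(v>200)
    Q=T[m]; print(nm)
    for z in np.arange(-.1,.01,.005):
        q=Q[(Q[:,2]>=z)&(Q[:,2]<z+.005)]; r=q[q[:,0]>0.01]; l=-q[q[:,0]<-.01]
        if len(r)>3 and len(l)>3: print(round(z,3),len(r),"x",np.percentile(r[:,0],[1,50,99]).round(3),np.percentile(l[:,0],[1,50,99]).round(3),"y",np.percentile(r[:,1],[2,98]).round(3))
E
```

```text
0
-0.095 20 x [0.015 0.021 0.029] [0.015 0.018 0.03 ] y [-0.02  -0.019]
-0.09 1164 x [0.017 0.027 0.065] [0.017 0.026 0.063] y [-0.02  -0.014]
-0.085 2262 x [0.01  0.032 0.069] [0.01  0.032 0.068] y [-0.019 -0.01 ]
-0.08 1908 x [0.01  0.039 0.072] [0.01  0.038 0.071] y [-0.019 -0.009]
-0.075 1392 x [0.011 0.063 0.073] [0.011 0.063 0.073] y [-0.019  0.004]
-0.07 3043 x [0.039 0.059 0.073] [0.039 0.059 0.073] y [-0.015  0.006]
-0.065 1226 x [0.039 0.054 0.073] [0.039 0.054 0.074] y [-0.015  0.005]
-0.06 488 x [0.043 0.054 0.07 ] [0.043 0.054 0.07 ] y [-0.016 -0.008]
-0.055 389 x [0.042 0.044 0.054] [0.042 0.045 0.054] y [-0.014 -0.001]
-0.05 363 x [0.042 0.043 0.055] [0.042 0.043 0.055] y [-0.013  0.003]
-0.045 441 x [0.042 0.043 0.056] [0.042 0.043 0.056] y [-0.013  0.008]
-0.04 389 x [0.042 0.043 0.056] [0.042 0.043 0.056] y [-0.013  0.008]
-0.035 356 x [0.042 0.043 0.056] [0.042 0.043 0.056] y [-0.013  0.008]
-0.03 328 x [0.042 0.043 0.056] [0.042 0.043 0.056] y [-0.013  0.008]
-0.025 259 x [0.042 0.043 0.056] [0.042 0.043 0.055] y [-0.013  0.009]
-0.02 169 x [0.042 0.043 0.049] [0.
[... 752 characters left out ...]
5 2254 x [0.017 0.083 0.087] [0.016 0.027 0.045] y [-0.029  0.015]
-0.045 365 x [0.017 0.027 0.085] [0.016 0.022 0.036] y [-0.021  0.018]
-0.04 503 x [0.015 0.017 0.086] [0.015 0.016 0.021] y [-0.013  0.02 ]
-0.035 355 x [0.015 0.024 0.086] [0.015 0.018 0.028] y [-0.013  0.021]
-0.03 349 x [0.015 0.025 0.086] [0.015 0.019 0.028] y [-0.013  0.021]
-0.025 313 x [0.015 0.025 0.086] [0.015 0.019 0.028] y [-0.013  0.021]
-0.02 287 x [0.015 0.025 0.086] [0.015 0.019 0.028] y [-0.013  0.02 ]
-0.015 255 x [0.015 0.025 0.086] [0.015 0.019 0.028] y [-0.013  0.021]
-0.01 207 x [0.015 0.023 0.086] [0.015 0.018 0.027] y [-0.013  0.02 ]
-0.005 93 x [0.015 0.084 0.086] [0.015 0.015 0.02 ] y [-0.013  0.02 ]
```

```bash
python3 - <<'E'
import numpy as np,cv2
p=np.load("pics/w8.npz")['p']; p=np.clip(p.astype(float)*2.0+20,0,255).astype(np.uint8)
cv2.imwrite("pics/w8c.png",cv2.resize(p[225:384,170:340,::-1],None,fx=4,fy=3.6))
E
```

```text
(no output)
```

View pics/w8c.png

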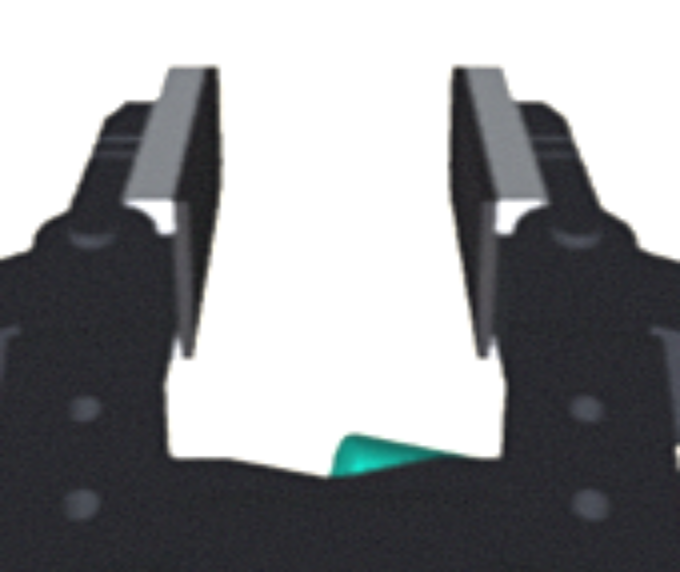

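```bash
python3 st.py [.575,.095,.15]; python3 - <<'E'
from h import *
import numpy as np
d=np.load("pics/w8.npz")['d']; s=ctrl.get_state(); C=cloud("wrist",d,s)
m=(d>0)&(C[:,:,0]>.63)&(C[:,:,0]<.70)&(C[:,:,2]>.11)&(C[:,:,2]<.22)
Q=C[m]
for z in np.arange(.12,.21,.01):
    q=Q[(Q[:,2]>=z)&(Q[:,2]<z+.01)]
    if len(q)>5: print(round(z,2),len(q),np.percentile(q[:,0],[2,10,50]).round(4))
E
```

```text
[ 0.5741 -0.0362  0.1472] [[1.0, -0.003, -0.007], [-0.003, -1.0, -0.017], [-0.007, 0.017, -1.0]] yaw -0.17 20.45 [-0.2  0.4 -0.3] 0.3544143941360069 [-0.231  0.156  1.892 -0.02   1.096 -0.219]
[.575,.095,.15] [  0.05 -13.11  -0.5 ]
0.12 61 [0.685  0.6853 0.6864]
0.13 29 [0.6856 0.6859 0.6867]
0.14 7762 [0.6568 0.6574 0.6664]
0.15 595 [0.6576 0.6579 0.6588]
0.16 1920 [0.6577 0.6583 0.6906]
0.17 1565 [0.6576 0.6581 0.6909]
0.18 611 [0.6573 0.6577 0.6584]
0.19 3310 [0.6563 0.6567 0.6577]
```

Emit:
send_rows --motion '[0,-2,0,-0.12,8.54,0.3,-3,-0.1,-0.12,8.54,0.6,-3,-0.1,-0.12,8.54,0.9,-2.5,-0.1,-0.12,8.54,0.8,-1.5,0,-0.14,8.54,0.4,-0.5,0,-0.14,8.54,0,0,0,-0.14,8.54,0,0,0,-0.06,8.54,0,0,0,0,8.54]'

```text
time: 21.35
eef_pos: [0.5596, 0.1101, 0.1422]
tcp_rot: [0.875, 0.483, -0.012, 0.001]
contact_force: [-0.1, 0.3, 0.1]
opening: 1.0
```

```bash
python3 st.py [.598,.095,.08]
```

```text
[0.5596 0.1101 0.1422] [[0.533, 0.846, -0.02], [0.846, -0.533, -0.014], [-0.023, -0.01, -1.0]] yaw 57.78 21.35 [-0.1  0.3  0.1] 0.999718930775657 [ 0.022  0.161  1.897 -0.015  1.104 -0.979]
[.598,.095,.08] [0.91 4.11 6.16]
```

Emit:
send_rows --motion '[0.3,1,1.5,0.02,8.54,0.2,1,2,0.02,8.54,0.1,0.8,1.5,0,8.54,0,0,0.5,0,8.54,0,0,0,0,8.54]'

```text
time: 21.85
eef_pos: [0.5823, 0.1025, 0.085]
tcp_rot: [0.886, 0.464, -0.013, 0.001]
contact_force: [-0.7, 1.0, 0.8]
opening: 1.0
```

```bash
python3 st.py [.598,.095,.07]; python3 -c "
from h import *
s,p,d=grab('wrist','w9'); np.savez('pics/w9.npz',p=p,d=d,pos=s['eef_pos'],q=s['tcp_rot'])
s,p,d=grab('scene'); cv2.imwrite('pics/s9.png',cv2.resize(p[140:280,190:370,::-1],None,fx=4,fy=4))"
```

```text
[0.5823 0.1025 0.085 ] [[0.57, 0.822, -0.022], [0.822, -0.57, -0.013], [-0.024, -0.01, -1.0]] yaw 55.27 21.85 [-0.7  1.   0.8] 1.0000989242861777 [ 0.008  0.278  1.875 -0.016  1.011 -0.948]
[.598,.095,.07] [0.31 1.74 1.48]
```

View pics/w9.png

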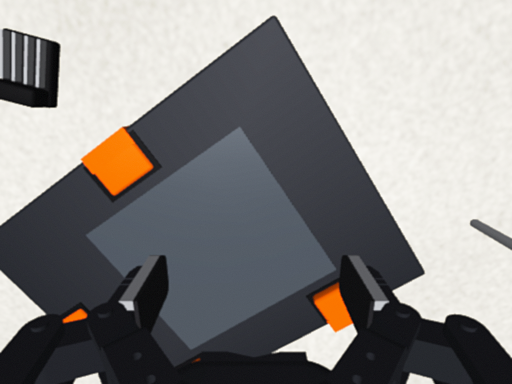

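View pics/s9.png

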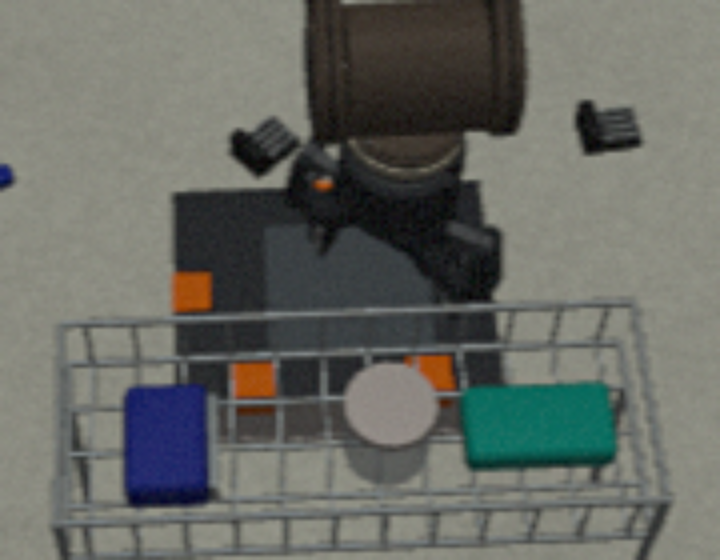

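Emit:
send_rows --motion '[0.1,0.6,0.5,0,8.54,0.1,0.6,0.3,0,8.54,0.1,0.3,0,0,8.54,0,0,0,0,8.54]'

```text
time: 22.35
eef_pos: [0.5993, 0.0962, 0.0802]
tcp_rot: [0.886, 0.464, -0.01, 0.003]
contact_force: [0.4, 0.3, 0.1]
opening: 0.994
```

```bash
python3 st.py [.598,.095,.0655]; python3 -c "
from h import *
s,p,d=grab('wrist'); np.savez('pics/w10.npz',p=p,d=d,pos=s['eef_pos'],q=s['tcp_rot']); p=np.clip(p.astype(float)*1.5,0,255).astype(np.uint8)
cv2.imwrite('pics/w10.png',cv2.resize(p[220:384,270:470,::-1],None,fx=4,fy=3.6))"
```

```text
[0.5993 0.0962 0.0802] [[0.569, 0.822, -0.015], [0.822, -0.569, -0.014], [-0.02, -0.004, -1.0]] yaw 55.29 22.35 [0.4 0.3 0.1] 0.9935098440995951 [-0.002  0.312  1.841 -0.016  1.003 -0.958]
[.598,.095,.0655] [-0.15 -0.03  1.48]
```

View pics/w10.png

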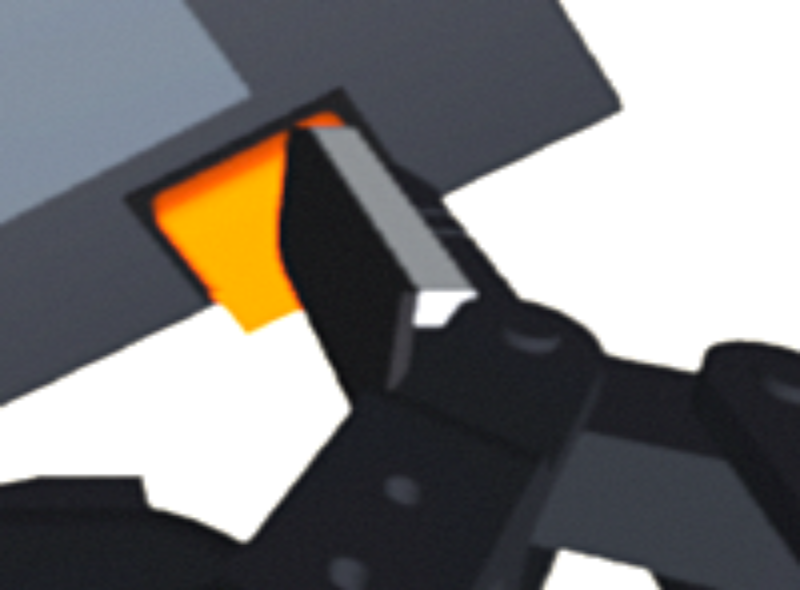

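Emit:
send_rows --motion '[-0.15,0.1,0.6,0,8.54,-0.1,0.1,0.5,0,8.54,0,0,0.3,0,8.54,0,0,0.3,0,8.54]'

```text
time: 22.8
eef_pos: [0.5996, 0.0926, 0.0634]
tcp_rot: [0.886, 0.464, -0.009, 0.003]
contact_force: [-3.8, 0.2, 8.3]
opening: 0.997
```

```bash
python3 st.py [.599,.093,.0595]
```

```text
[0.5996 0.0926 0.0634] [[0.569, 0.822, -0.014], [0.822, -0.569, -0.013], [-0.019, -0.004, -1.0]] yaw 55.29 22.8 [-3.8  0.2  8.3] 0.9971230130417291 [-0.008  0.335  1.848 -0.016  0.972 -0.964]
[.599,.093,.0595] [ 0.   -0.07  0.39]
```

Pressing the tab at 8.3 N; continuing.

Emit:
send_rows --motion '[0,0,0.3,0,8.54,0,0,0.3,0,8.54,0,0,0.3,0,8.54]'

```text
time: 23.1
eef_pos: [0.6, 0.0927, 0.0595]
tcp_rot: [0.885, 0.465, -0.01, 0.002]
contact_force: [-10.5, -1.8, 20.1]
opening: 1.002
```

```bash
python3 st.py [.599,.093,.0595]
```

```text
[0.6    0.0927 0.0595] [[0.568, 0.823, -0.016], [0.823, -0.568, -0.013], [-0.02, -0.005, -1.0]] yaw 55.4 23.1 [-10.5  -1.8  20.1] 1.001538811896756 [-0.008  0.342  1.847 -0.016  0.968 -0.966]
[.599,.093,.0595] [-0.03 -0.1   0.  ]
```

Emit:
send_rows --motion '[-0.1,-0.1,0.4,0,8.54]'

```text
time: 23.2
eef_pos: [0.5999, 0.0926, 0.0594]
tcp_rot: [0.885, 0.465, -0.009, 0.002]
contact_force: [-7.5, -2.0, 18.8]
opening: 1.005
```

Emit:
send_rows --motion '[0,0,-1,0,8.54,-0.3,-1,-1.2,0,8.54,-0.3,-2,-1,-0.1,8.54,-0.3,-2,-1.5,-0.14,8.54,0,-2,-2,-0.14,8.54,0,0,-1.5,-0.14,8.54,0,0,0,-0.14,8.54,0,0,0,0,8.54]'

```text
time: 24.0
eef_pos: [0.5327, 0.1208, 0.1463]
tcp_rot: [0.677, 0.736, -0.008, 0.0]
contact_force: [-0.1, -0.1, -0.2]
opening: 1.001
```

```bash
python3 st.py [.575,.046,.15]; cat > tabs.py <<'E'
from h import *
import sys
for cam in sys.argv[1:]:
    s,p,d=grab(cam,f"tab_{cam}_{ctrl.get_state()['time']:.2f}"); C=cloud(cam,d,s); cc=p.astype(int)
    m=((cc[:,:,0]-cc[:,:,1]>70)&(cc[:,:,0]>110)&(d>0)&(C[:,:,0]>.45)&(C[:,:,0]<.7)&(C[:,:,1]>-.08)&(C[:,:,1]<.22)).astype(np.uint8)
    k,L,S,_=cv2.connectedComponentsWithStats(m)
    c2=(C[:,:,0]>.5)&(C[:,:,0]<.63)&(C[:,:,1]>0)&(C[:,:,1]<.14)&(abs(C[:,:,2]-.071)<.004)&(m==0)&(d>0)
    print(cam,"lid",np.median(C[c2][:,2]).round(4))
    for i in range(1,k):
        if S[i,4]>30:
            Q=C[L==i]; zt=np.median(Q[:,2]); t=Q[Q[:,2]>zt-.002]; print(S[i],np.percentile(t,[1,50,99],0).round(4).tolist())
E
python3 tabs.py wrist scene
```

```text
[0.5327 0.1208 0.1463] [[-0.083, 0.997, -0.011], [0.997, 0.082, -0.013], [-0.012, -0.012, -1.0]] yaw 94.73 24.0 [-0.1 -0.1 -0.2] 1.0012883253000775 [ 0.043  0.099  1.958 -0.014  1.097 -1.604]
[.575,.046,.15] [-7.81  3.59 -0.32]
wrist lid 0.0715
[ 169  142   45   40 1533] [[0.4879, 0.0568, 0.0714], [0.4999, 0.0717, 0.073], [0.5133, 0.0864, 0.0745]]
[  50  221   36   36 1092] [[0.5564, -0.0375, 0.0716], [0.5705, -0.0249, 0.0731], [0.586, -0.0122, 0.0745]]
[233 314  36  27 832] [[0.6304, 0.1141, 0.0716], [0.6427, 0.1287, 0.0731], [0.656, 0.1433, 0.0743]]
scene lid 0.071
[267 186  10   7  68] [[0.4909, 0.0571, 0.0705], [0.5018, 0.0706, 0.0729], [0.5147, 0.0825, 0.0782]]
[234 208   9  10  70] [[0.5601, -0.0367, 0.0713], [0.5732, -0.0283, 0.0735], [0.5861, -0.0151, 0.0773]]
[249 231   9   8  70] [[0.6336, 0.0009, 0.0765], [0.6448, 0.0116, 0.079], [0.6549, 0.0223, 0.0838]]
[295 230   8   8  45] [[0.6329, 0.1222, 0.0709], [0.6427, 0.1314, 0.073], [0.6558, 0.1395, 0.077]]
```

Emit:
send_rows --motion '[-2,1.2,0,-0.13,8.54,-2.8,0.5,0,-0.13,8.54,-2.5,0,0,-0.13,8.54,-1.2,-0.5,0.5,-0.14,8.54,0,0,0.5,0,8.54,0,0,0,0,8.54]'

```text
time: 24.7
eef_pos: [0.5667, 0.0361, 0.1326]
tcp_rot: [0.461, 0.887, -0.009, -0.005]
contact_force: [-0.1, -0.3, 0.6]
opening: 1.002
```

```bash
python3 st.py [.58,.05,.085]
```

```text
[0.5667 0.0361 0.1326] [[-0.574, 0.818, -0.017], [0.819, 0.574, -0.012], [0.0, -0.021, -1.0]] yaw 125.06 24.7 [-0.1 -0.3  0.6] 1.0024517927096164 [-0.109  0.165  1.912 -0.015  1.081 -2.284]
[.58,.05,.085] [0.37 1.98 4.72]
```

Emit:
send_rows --motion '[0.1,0.8,1.5,0,8.54,0.1,0.8,1.8,0,8.54,0.1,0.3,1.2,0,8.54,0,0,0.3,0,8.54,0,0,0,0,8.54]'

```text
time: 25.2
eef_pos: [0.5792, 0.0524, 0.082]
tcp_rot: [0.466, 0.885, -0.009, -0.006]
contact_force: [-0.7, -0.1, 0.3]
opening: 1.0
```

```bash
python3 st.py [.5995,.0485,.08]
```

```text
[0.5792 0.0524 0.082 ] [[-0.565, 0.825, -0.019], [0.825, 0.565, -0.011], [0.001, -0.022, -1.0]] yaw 124.41 25.2 [-0.7 -0.1  0.3] 1.0004316250254828 [-0.079  0.261  1.902 -0.015  0.996 -2.242]
[.5995,.0485,.08] [-1.47  1.45  0.17]
```

Emit:
send_rows --motion '[-0.6,0.5,0,0,8.54,-0.5,0.5,0.1,0,8.54,-0.3,0.3,0,0,8.54,0,0,0,0,8.54]'

```text
time: 25.6
eef_pos: [0.6008, 0.0477, 0.0832]
tcp_rot: [0.467, 0.884, -0.008, -0.004]
contact_force: [0.3, 1.0, -0.4]
opening: 0.999
```

```bash
python3 st.py [.5995,.0485,.0595]; python3 -c "
from h import *
s,p,d=grab('wrist'); p=np.clip(p.astype(float)*1.5,0,255).astype(np.uint8)
cv2.imwrite('pics/w11.png',cv2.resize(p[220:384,40:240,::-1],None,fx=4,fy=3.6))"
```

```text
[0.6008 0.0477 0.0832] [[-0.564, 0.826, -0.014], [0.826, 0.564, -0.012], [-0.001, -0.018, -1.0]] yaw 124.33 25.6 [ 0.3  1.  -0.4] 0.9990280537810675 [-0.084  0.299  1.852 -0.015  1.004 -2.245]
[.5995,.0485,.0595] [ 0.14 -0.02  2.37]
```

View pics/w11.png

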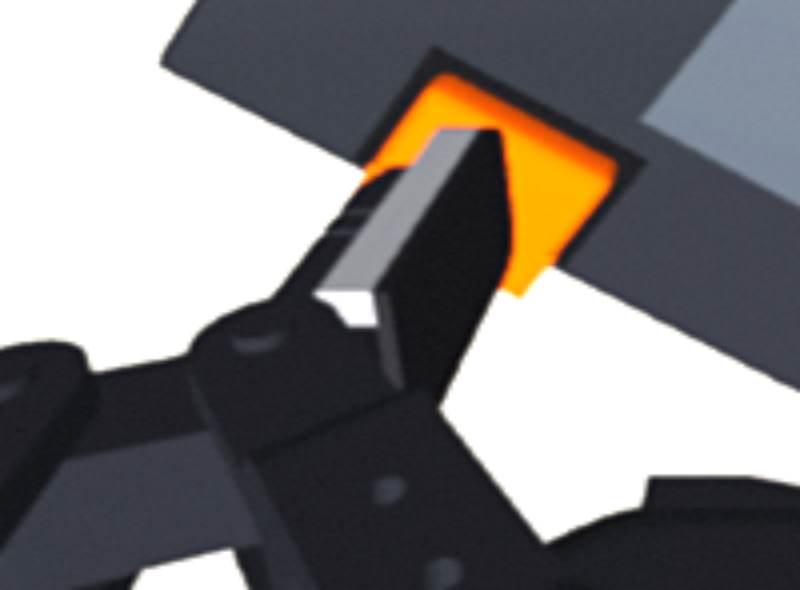

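The finger tip stands over the back right tab, no contact with the rack. Press.

Emit:
send_rows --motion '[0.05,0,0.8,0,8.54,0.05,0,0.6,0,8.54,0,0,0.4,0,8.54,0,0,0.3,0,8.54,0,0,0.3,0,8.54]'

```text
time: 26.15
eef_pos: [0.6004, 0.0482, 0.0603]
tcp_rot: [0.467, 0.884, -0.009, -0.003]
contact_force: [-3.7, 0.8, 8.2]
opening: 0.999
```

```bash
python3 st.py [.5995,.0485,.0595]
```

```text
[0.6004 0.0482 0.0603] [[-0.564, 0.826, -0.013], [0.826, 0.563, -0.012], [-0.003, -0.018, -1.0]] yaw 124.3 26.15 [-3.7  0.8  8.2] 0.9994930277516135 [-0.083  0.33   1.861 -0.016  0.962 -2.243]
[.5995,.0485,.0595] [ 0.07 -0.05  0.09]
```

Emit:
send_rows --motion '[0,0,0.3,0,8.54,0,0,0.3,0,8.54,0,0,0.3,0,8.54]'

```text
time: 26.45
eef_pos: [0.6006, 0.0482, 0.0587]
tcp_rot: [0.468, 0.884, -0.01, -0.004]
contact_force: [-10.4, 1.2, 16.9]
opening: 1.001
```

```bash
python3 st.py [.5995,.0485,.0595]
```

```text
[0.6006 0.0482 0.0587] [[-0.563, 0.826, -0.016], [0.827, 0.563, -0.014], [-0.003, -0.021, -1.0]] yaw 124.25 26.45 [-10.4   1.2  16.9] 1.00139597395339 [-0.082  0.335  1.859 -0.019  0.963 -2.239]
[.5995,.0485,.0595] [ 0.09 -0.08 -0.08]
```

Emit:
send_rows --motion '[0,0,0.5,0,8.54]'

```text
time: 26.55
eef_pos: [0.6008, 0.0482, 0.0583]
tcp_rot: [0.468, 0.884, -0.011, -0.004]
contact_force: [-14.5, 3.0, 29.4]
opening: 0.999
```

Emit:
send_rows --motion '[0,0,-1,0,8.54,0.3,-0.8,-1.2,0,8.54,0.5,-2,-1.5,0,8.54,1,-3,-2,0,8.54,1.5,-3,-3,0,8.54,0.5,-2,-3,0,8.54,0,0,0,0,8.54]'

```text
time: 27.25
eef_pos: [0.4882, 0.0203, 0.1813]
tcp_rot: [0.467, 0.884, -0.011, -0.004]
contact_force: [-0.0, 0.2, 0.5]
opening: 1.0
```

```bash
python3 st.py; python3 tabs.py wrist scene top; ls pics | tail -5
```

```text
[0.4882 0.0203 0.1813] [[-0.563, 0.826, -0.018], [0.826, 0.563, -0.016], [-0.003, -0.024, -1.0]] yaw 124.29 27.25 [-0.   0.2  0.5] 0.9998737000024307 [-0.157 -0.072  2.061 -0.02   1.168 -2.318]
wrist lid 0.0715
[271 218  41  37 824] [[0.4877, 0.057, 0.0714], [0.4996, 0.0711, 0.073], [0.5129, 0.0861, 0.0745]]
[143 222  38  36 789] [[0.5562, -0.0374, 0.0716], [0.5701, -0.0255, 0.0731], [0.5856, -0.0126, 0.0746]]
[155 304  23  25 338] [[0.5213, -0.0066, 0.0716], [0.6406, 0.0194, 0.0732], [0.655, 0.0272, 0.2137]]
[247 352  10   5  32] [[0.63, 0.1143, 0.0721], [0.6317, 0.1181, 0.073], [0.6352, 0.1229, 0.0743]]
scene lid 0.0712
[267 186  10   7  65] [[0.4901, 0.0567, 0.0704], [0.5027, 0.0689, 0.0727], [0.5123, 0.0817, 0.0778]]
[234 209   9   9  67] [[0.5602, -0.0368, 0.071], [0.5741, -0.0259, 0.0733], [0.586, -0.0164, 0.0761]]
[295 230   8   8  45] [[0.6335, 0.1224, 0.0708], [0.6423, 0.1318, 0.0729], [0.655, 0.1394, 0.0763]]
[249 232   9   8  67] [[0.6324, 0.0007, 0.0707], [0.6427, 0.0113, 0.0726], [0.6547, 0.0224, 0.0776]]
top lid 0.0711
[210 161   9   7  57] [[0.6324, 0.1156, 0.0709], [0.6418, 0.128, 0.0732], [0.6516, 0.1391, 0.0782]]
[248 161   9   7  62] [[0.6315, -0.0003, 0.0706], [0.641, 0.012, 0.0734], [0.6505, 0.0242, 0.0815]]
[262 182   7   6  32] [[0.5698, -0.0362, 0.0713], [0.5786, -0.0241, 0.0741], [0.5822, -0.0179, 0.0789]]
w9.npz
w9.png
wb.png
wrist0.npy
wrist0.png
```

```bash
ls pics | grep tab_; python3 - <<'E'
import cv2,glob
f=sorted(glob.glob('pics/tab_scene*'))[-1]; a=cv2.imread(f); cv2.imwrite('pics/fin.png',a); b=cv2.imread('pics/scene0.png'); print(f)
d=cv2.GaussianBlur(cv2.absdiff(a,b).max(2),(5,5),0)>35; import numpy as np
k,L,S,_=cv2.connectedComponentsWithStats(d.astype(np.uint8)); print([tuple(s) for s in S[1:] if s[4]>8])
E
```

```text
tab_scene_24.05.png
tab_scene_27.30.png
tab_top_27.35.png
tab_wrist_24.00.png
tab_wrist_27.25.png
pics/tab_scene_27.30.png
[(np.int32(225), np.int32(0), np.int32(92), np.int32(172), np.int32(5545)), (np.int32(446), np.int32(0), np.int32(62), np.int32(55), np.int32(1698)), (np.int32(209), np.int32(9), np.int32(25), np.int32(45), np.int32(250)), (np.int32(293), np.int32(8), np.int32(5), np.int32(6), np.int32(20)), (np.int32(235), np.int32(42), np.int32(2), np.int32(12), np.int32(20)), (np.int32(246), np.int32(52), np.int32(5), np.int32(3), np.int32(11)), (np.int32(239), np.int32(54), np.int32(5), np.int32(2), np.int32(9)), (np.int32(227), np.int32(58), np.int32(9), np.int32(30), np.int32(147)), (np.int32(235), np.int32(79), np.int32(22), np.int32(12), np.int32(211)), (np.int32(233), np.int32(140), np.int32(122), np.int32(97), np.int32(4476)), (np.int32(98), np.int32(214), np.int32(33), np.int32(20), np.int32(526)), (np.int32(234), np.int32(221), np.int32(13), np.int32(7), np.int32(87)), (np.int32(248), np.int32(221), np.int32(10), np.int32(7), np.int32(66)), (np.int32(285), np.int32(220), np.int32(7), np.int32(5), np.int32(20)), (np.int32(289), np.int32(228), np.int32(16), np.int32(10), np.int32(93)), (np.int32(234), np.int32(230), np.int32(36), np.int32(10), np.int32(269)), (np.int32(272), np.int32(230), np.int32(9), np.int32(9), np.int32(54)), (np.int32(250), np.int32(242), np.int32(7), np.int32(2), np.int32(12))]
```

View pics/fin.png

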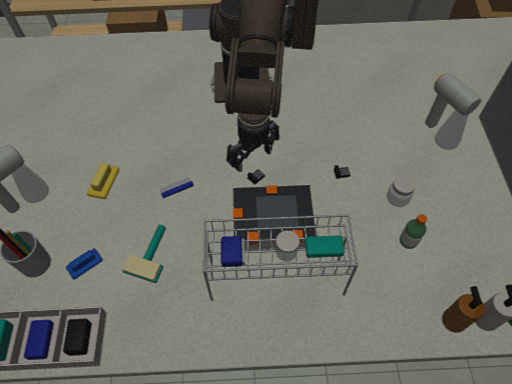

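The lid is shut with all four tabs down. The only changes in the picture are the arm, the lid and case, and the brush's old spot at (113, 223). The arm hangs clear at z 0.18 and touches nothing.

```bash
python3 -c "
from plant import workorder
print(workorder.sign_off())"
```

```text
the job is handed in; nothing more can be done
None
```

The job is done and handed in at about 27 s of the 72 s allowed. The sign-off gives no verdict, so the results below come from my own checks.

- **Brush:** I took the smaller yellow brush and lowered it onto the case floor until it made contact at about 10 N, then released it. The wrist picture afterwards showed it lying flat near the middle of the case.
- **Lid:** I pushed it round its arc with the closed fingers, slowing to about 4 mm per step at the end. The final press read 27 N. The cameras then saw its outer face level, 71 mm above the counter.
- **Tabs:** Each was pressed until it stopped, peaking at about 20 N (back left) to 45 N (front). In the last pictures all four tops read 72.6 to 74.1 mm, against 72.5 mm nominal when home and about 78.5 mm before.
- **Back tabs:** The move rows cannot tilt the tool, so I did not press these with a tilted hand as suggested. Instead I turned the open gripper diagonally and pressed with the tip of one finger. The force readings showed no sign of touching the rack.
- **Other things on the counter:** Comparing the first and last scene pictures showed changes only at the arm, the case and lid, and the brush's old place.

One reading disagreed: in the last wrist picture the back tabs were partly hidden by the gripper, so that view is unreliable for them. The scene and top cameras saw both, and an earlier wrist picture showed the back left tab clearly home. The tab heights are good to only a few tenths of a millimetre.

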